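# Turn the sharpening stone over into its holder and nip it fast

## Task

The sharpening stone waits grey (coarse) side up on the front ledge of its holder, and the next job needs its red-brown (fine) side: centre it in the gap between end stop and open jaw, push it up against the step behind it, and raise its overhanging near edge until it stands on edge against the step and tips over onto the bed, red-brown side up. Then push it back flat and square against the rear rail, and slide the jaw in until its rubber facing nips the stone firmly against the end stop and stays so when you let go. The stone chips easily: feel your way, never press on the stone or the holder with more than 35 N, and do not disturb the mug, chisel, mallet and wax cake.

Things in the scene. Friction and masses are not known exactly. Their poses are not given: they have to be found in the camera images.
- stone: loose slab 60 (x) x 150 (y) x 22 (z) mm, 0.34 to 0.55 kg, half its thickness grey (coarse), half red-brown (fine). Origin at the centre of the red-brown face; z points to the grey face: z up at the start, z down when turned over. Starts flat on the ledge, 3 to 7 mm off the step, its near long edge overhanging the ledge by 19 to 24 mm. Friction coefficient about 0.5 to 0.7
- stone_holder: wooden holder screwed to the bench. Origin on its underside; x away from the robot, y along it to the jaw end, z up. Ledge: x=-81 to -37 mm, top at z=8. Bed: x=-37 to 52, top at z=18, so a plain 10 mm step at x=-37. All y=-139 to 125. On the bed: rear rail x=40 to 52, y=-120 to 58, 10 high; end stop x=-19 to 39, 14 high, screwed down with its inner face anywhere from y=-118 to -106; dark jaw at the +y end
- step_edge (a point): point on the top edge of the step between ledge and bed (holder x=-37, y=-17, z=18 mm), about the middle of the gap between end stop and open jaw: the stone's middle should stand before it when it is tipped, as the gap is only 24 to 54 mm longer than the stone
- seat (a point): point on the bed that lies under the middle of the stone when it is home (holder x=10, z=18 mm; y=-31 mm, or up to 12 mm less, as the end stop is set)
- jaw (a joint): travel of the sliding jaw (m): 0 = open, growing as it moves along the holder's -y to the end stop, at most 0.062; starts at 0 to 0.018. At 0 its facing is at holder y=86 mm, its outer face at y=110 mm. With the stone at the end stop it meets it somewhere from 0.042 to 0.054, to be felt. Stiff slide: takes about 8 N to move, stays where it is left
- jaw_pad (a joint): squeeze of the black rubber facing (44 mm wide, 20 mm high, 6 mm thick) on the jaw's inner face (m): 0 = slack, 0.004 at most; it yields about 1 mm for each 3 N and springs back as far as the jaw's stiff slide lets it
- jaw_back (a point): middle of the jaw's outer face, 20 mm above the bed, moving with the jaw; push here along -y of the holder. The jaw block is 50 (x) x 18 (y) mm and rises to 36 mm above the bed (54 mm above the bench)
- mug: green mug, 86 x 125 x 96 mm, a bystander; origin at the centre of its underside
- chisel: chisel with a wooden handle, 29 x 260 x 29 mm, lying on the bench, a bystander; origin at the centre of its underside
- mallet: wooden mallet, 110 x 231 x 60 mm, lying on the bench, a bystander; origin at the centre of its underside
- beeswax: round brown cake of wax, 62 mm across, 22 mm high, a bystander; origin at the centre of its underside
There are look-alikes about, which are no part of the job. What is shaped like the stone but blue or green is not meant.

How it is judged:
On the way, in this order (a step that is already met when the one before it is completed fails the run):
1. the stone stands up on its long edge against the front of the holder (angle between stone's own z axis and vertical between 1.1 and 2.2 rad and angle between the y axis of stone and the y axis of stone_holder, either way round below 0.25 rad and x of stone in the frame of stone_holder below -0.02 m and contact force between stone and stone_holder above 0.2 N), for 0.1 s.
2. the stone lies on the bed, red-brown side up (angle between stone's own z axis and vertical above 3 rad and z of stone in the frame of stone_holder above 0.036 m and x of stone in the frame of stone_holder above -0.045 m), for 0.2 s.
At the end, for the whole second after the job is handed in: the stone lies flat on the bed with its red-brown side up, within 3.5 mm of the rear rail and square to it within 2 degrees, and the jaw, left alone, still nips it against the end stop, its rubber facing squeezed by more than 1.4 mm (about 4 N, more than the stone's own drag); at rest (angle between stone's own z axis and vertical above 3.08 rad and z of stone in the frame of stone_holder between 0.0375 and 0.0425 m and x of stone in the frame of stone_holder between 0.0065 and 0.013 m and y of stone in the frame of stone_holder between -0.046 and -0.0275 m and angle between the y axis of stone and the y axis of stone_holder, either way round below 0.04 rad and value of joint jaw_pad above 0.0014 m and linear speed of stone below 0.01 m/s); the robot touches nothing.
It fails at once if the robot presses on the stone with more than 35 N (contact force between any of the arm, the fingers and stone above 35 N).
It fails at once if the robot presses on the holder or its jaw with more than 35 N (contact force between any of the arm, the fingers and stone_holder above 35 N).
It fails at once if the mug, chisel, mallet or wax cake is shifted by more than 20 mm (distance of any of mug, chisel, mallet, beeswax from where it was at the start of the episode above 0.02 m).
It also fails if it takes over 72 s, if anything falls off the work surface, if the arm or the gripper's body presses on something with over 40 N, if the wrist force passes 120 N, or if a joint passes its speed limit or range.

## Robot

A 6-joint arm with a two-finger parallel gripper is mounted at the origin on the work surface; the furniture and walls round the work are solid. World frame = base frame: x ahead of the robot, y to its left, z up, the work surface at z = 0. Lengths are in m, angles in rad, forces in N, time in s.
With the tool pointing down it reaches from about 0.25 to 0.85 m from the base axis. Payload 12.5 kg.
Tool frame: the origin (TCP) lies on the centre line of the jaws, within the pads' length; the fingertips stand 17 mm ahead of it and the grasp point (between the pads) lies 2 mm behind it (nose_length is the distance from the TCP to the fingertips, in m); z points along the fingers, y is the direction in which the jaws open and shut (so a half turn about z gives the same grasp; the last joint's range is limited). The gripper opens to 93 mm and grips with 3 to 60 N. Pads are 15 mm wide; open, the fingers measure 128 mm over their backs; the gripper's body (75 mm by 188 mm) begins 65 mm behind the grasp point.
Start: joints at [1.259, 0.351, 1.652, -0, 1.139, -0.085], TCP at [0.124, 0.536, 0.236] pointing down, gripper open.
Joint ranges: [-2.75, 2.75], [-0.79, 2.1], [0.01, 2.65], [-1.57, 4.71], [0.07, 3.14], [-2.87, 2.87]. Speed limits (rad/s): [2.22, 2.22, 2.79, 3.14, 3.14, 3.14].

## Interface

Orientations are given as a unit quaternion [w, x, y, z].
In Python, from plant import * gives the robot as it stands.
- The arm moves only by the tool move_arm, never from a script. Its argument "targets" is a list of rows, each an object with "slide": the shift along the tool's x, y, z in mm, a list of three; "turn": the turn about the tool's z in rad; "jaw": the finger opening in mm, from 0 to 93. A call has 1 to 12 rows; each row shifts and turns the commanded pose from where the row before left it, along the tool's axes as they then stand; what a row does not reach is not made up. A row lasts 1/12 s, in which the tool goes at most 41.7 mm and 7.16 degrees, less where a joint would pass 70% of its speed; a pose out of reach is approached as far as the arm can. A call with a gripper value outside its range is refused whole. The fingers move at their own pace and stop on an object; "grip_force" is the grip in N (left out, the last holds). Time passes only in rows, so rows that do not move let the fingers close. It gives the time, the measured TCP pose, the force and the opening at its end, in the units of the state.
- observe(): the state, without advancing time (a new reading comes with each control period).
- snapshot(name): name is "scene" or "side" or "wrist"; returns (picture, depth): 384x512x3 uint8, red, green, blue; 384x512 float32, m along the optical axis (not along the pixel's ray), 0 where there is no reading.
- get_calibration(name): a dict with "fov_y" (degrees; the focal length in pixels is half the picture's height over the tangent of half this angle, whatever the lens; pixels are square), "cx", "cy" (the principal point, pixels), "eye" and "attitude" of the camera in the world. Camera axes: x right, y up, looking along -z (the intrinsics and any distortion apply to the point x, -y, -z); pixel columns grow to the right and rows downward; lengths in m; the calibration is good to about 2 mm. A picture is of the moment at which its call begins: read the wrist's pose just before it. get_calibration takes no time and is no camera call; for the wrist camera it gives the pose at the moment of the call.
- finish_job(): hands the job in, once; it reports no verdict.
Trained networks look in the newest picture that a camera, given by its name, has taken for a name from the list of things; names that differ only in an ending like _2 or _b are one class to them, and where a whole thing is asked for, a point or a joint stands for the part that bears it (a point fixed in the world has none). Each returns a list of dicts, best first, with "confidence" (0 to 1); they miss things now and then, are a little off and sometimes report something else, mostly with a low value. They report only what shows in the picture. A call takes as long as a camera call. They do not tell look-alikes from the thing itself.
- boxes_of(target, camera): "position" ([column, row] in pixels, amid what is visible of it).
- masks_of(target, camera): "pixels" (384x512 bool, what is visible of it) and "position" ([column, row] in pixels, amid what is visible of it).
- spot_point(target, camera): "position" ([column, row] in pixels: a listed point, or the origin of a listed thing).
The state is a dict: "clock": time; "joints": joint angles; "qd": joint speeds; "joint_efforts": joint torques, N m; "ee_pos": TCP position; "ee_rot": TCP orientation; "ft_force": force on the tool from outside, world axes, zero at the start; "wrist_torque": the same for the moment, N m; "opening": opening from 0.0 (shut) to 1.0 (fully open).
Only numpy, scipy, OpenCV 4.12 (cv2) and the standard library are available. Lean on these libraries where they do the work, as an engineer would, in place of code of your own. Each camera call takes 0.05 s, during which the arm holds its last target.

## Working session

There is one attempt and no reset: what is moved stays moved. The work goes in short steps, Python scripts to look and compute and a tool call to move; the robot and the scene stay as the last step left them, time stands still between calls to the robot, and variables do not carry over. Pictures are saved under pics/ and viewed, and the job is handed in when it is done.

Besides the shell and the picture viewer there is one more tool, called as name(argument=value, ...), one argument or row to a line, values as JSON. move_arm: Moves the arm, as the interface text tells. Its arguments: {"type":"object","properties":{"targets":{"type":"array","items":{"type":"object","properties":{"slide":{"type":"array","items":{"type":"number"}},"turn":{"type":"number"},"jaw":{"type":"number"}}}},"grip_force":{"type":"number"}},"required":["targets"]}

```bash
ls; mkdir -p pics; cat > h.py <<'E'
from plant import *
import numpy as np, cv2
from scipy.spatial.transform import Rotation as R
def rot(q): return R.from_quat([q[1],q[2],q[3],q[0]]).as_matrix()
def ray2w(cal,u,v,d):
    f=192/np.tan(np.radians(cal['fov_y'])/2)
    p=np.array([(u-cal['cx'])/f*d,-(v-cal['cy'])/f*d,-d])
    return att(cal)@p+np.array(cal['eye'])
def att(cal):
    a=np.array(cal['attitude'])
    return a if a.shape==(3,3) else rot(a)
def cloud(cal,dep):
    f=192/np.tan(np.radians(cal['fov_y'])/2)
    v,u=np.mgrid[0:384,0:512]
    P=np.stack([(u-cal['cx'])/f*dep,-(v-cal['cy'])/f*dep,-dep],-1)
    return P@att(cal).T+np.array(cal['eye'])
def w2p(cal,p):
    f=192/np.tan(np.radians(cal['fov_y'])/2)
    c=att(cal).T@(np.array(p)-np.array(cal['eye']))
    return np.array([cal['cx']+f*c[0]/-c[2],cal['cy']-f*c[1]/-c[2]])
def save(n,img): cv2.imwrite('pics/'+n+'.png',cv2.cvtColor(img,cv2.COLOR_RGB2BGR))
E
python3 - <<'E'
from h import *
s=observe();print(s)
for n in('scene','side','wrist'):
    c=get_calibration(n);print(n,c)
    i,d=snapshot(n);save('a_'+n,i);np.savez('pics/a_'+n+'.npz',i=i,d=d)
E
```

```text
pics
{'clock': 0.0, 'joints': array([ 1.25938315e+00,  3.51256633e-01,  1.65243555e+00,  1.19802325e-05,
        1.13908273e+00, -8.45720822e-02]), 'qd': array([ 0.00043794,  0.00024882,  0.00200152,  0.00022669, -0.00046852,
       -0.00061868]), 'joint_efforts': array([ 5.80086908e-04, -4.97319460e+01, -2.85270452e+01,  6.98890421e-02,
        2.56932032e-02, -8.38406277e-05]), 'ee_pos': array([0.12355219, 0.53560748, 0.23508589]), 'ee_rot': array([-1.21608714e-04,  1.13179999e-01,  9.93574325e-01, -5.78510126e-04]), 'ft_force': array([-0.47642453, -0.14298383, -0.10784235]), 'wrist_torque': array([-0.0207897 , -0.02522657, -0.00890203]), 'opening': 1.0024139744495546}
scene {'fov_y': 49.548808669220925, 'cx': 255.79288712255277, 'cy': 191.4021392886414, 'eye': array([-0.23446831, -0.71685289,  1.01088816]), 'attitude': array([ 0.86657965,  0.37843339, -0.13125207, -0.29765882])}
side {'fov_y': 52.560794147272965, 'cx': 258.68450261932526, 'cy': 188.09923109837817, 'eye': array([0.26638035, 1.1759993 , 0.63527874]), 'attitude': array([-0.06973371, -0.0268365 ,  0.5168718 ,  0.85279573])}
wrist {'fov_y': 64.49936000885575, 'cx': 251.73471715304538, 'cy': 197.85139845147523, 'eye': array([0.04229087, 0.55412399, 0.38382602]), 'attitude': array([ 0.77344112, -0.11853817, -0.09361791,  0.61560801])}
```

View pics/a_scene.png

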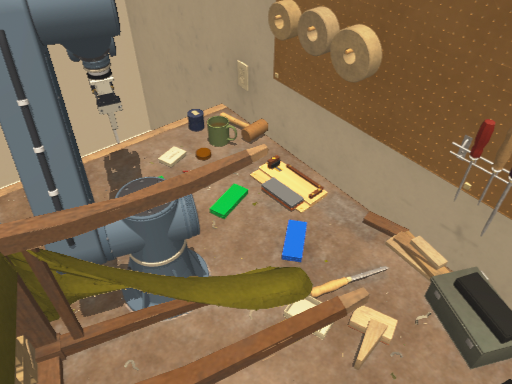

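View pics/a_side.png

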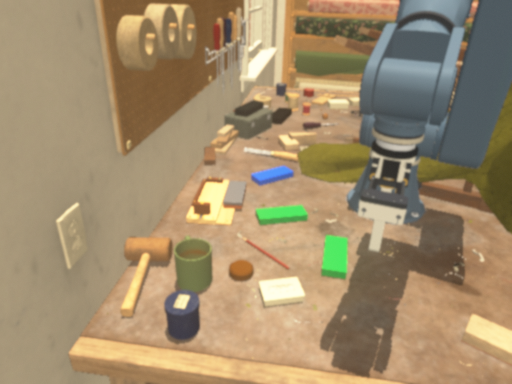

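View pics/a_wrist.png

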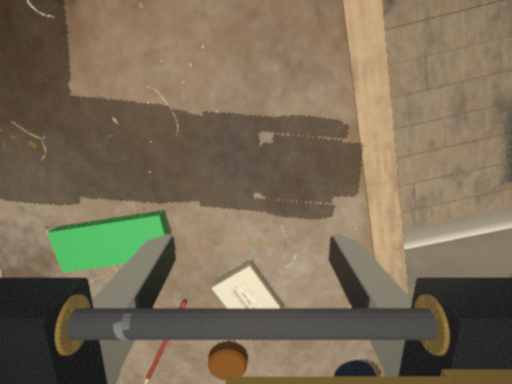

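The holder shows at about (290,185) in the scene picture and (215,200) in the side picture, with the grey stone at (282,193) and (235,193). Blue and green look-alikes lie around it. Next I'll measure poses.

```bash
python3 - <<'E'
from h import *
for n in('scene','side'):
    c=get_calibration(n);i,d=snapshot(n);P=cloud(c,d)
    for t in('stone','stone_holder','jaw','mug','chisel','mallet','beeswax'):
        for r in masks_of(t,n)[:3]:
            m=r['pixels']; Q=P[m&(d>0)]
            print(n,t,round(r['confidence'],2),np.round(r['position']),m.sum(),np.round(np.median(Q,0),3) if len(Q) else None, np.round(np.percentile(Q,[2,98],axis=0),3).tolist() if len(Q) else '')
    for t in('step_edge','seat','jaw_back','stone_holder'):
        for r in spot_point(t,n)[:2]:
            u,v=r['position'];dd=d[int(round(v)),int(round(u))]
            print(n,t,round(r['confidence'],2),np.round(r['position'],1),np.round(ray2w(c,u,v,dd),3))
    x0,x1,y0,y1=(225,345,130,230) if n=='scene' else (170,300,150,240)
    save('b_'+n,cv2.resize(i[y0:y1,x0:x1],None,fx=6,fy=6,interpolation=cv2.INTER_CUBIC)); np.savez('pics/b_'+n+'.npz',P=P,i=i,d=d)
E
```

```text
scene stone 0.88 [283. 194.] 678 [0.485 0.054 0.029] [[0.458, -0.011, 0.01], [0.523, 0.135, 0.034]]
scene stone 0.84 [225. 200.] 695 [0.32  0.145 0.021] [[0.256, 0.104, 0.001], [0.402, 0.196, 0.027]]
scene stone 0.67 [296. 239.] 779 [ 0.379 -0.126  0.022] [[0.319, -0.182, 0.004], [0.451, -0.061, 0.026]]
scene stone_holder 0.78 [289. 179.] 1636 [0.56  0.099 0.018] [[0.479, -0.032, 0.002], [0.616, 0.223, 0.052]]
scene stone_holder 0.59 [283. 193.] 640 [0.485 0.054 0.029] [[0.458, -0.011, 0.013], [0.522, 0.135, 0.034]]
scene stone_holder 0.48 [338. 284.] 532 [ 0.371 -0.322  0.02 ] [[0.292, -0.359, 0.0], [0.527, -0.296, 0.03]]
scene jaw 0.71 [273. 159.] 123 [0.56  0.194 0.043] [[0.54, 0.185, 0.024], [0.587, 0.208, 0.057]]
scene mug 0.94 [218. 132.] 637 [0.502 0.455 0.064] [[0.464, 0.419, 0.005], [0.547, 0.521, 0.096]]
scene chisel 0.61 [340. 280.] 613 [ 0.378 -0.322  0.018] [[0.291, -0.362, -0.001], [0.531, -0.293, 0.03]]
scene chisel 0.38 [293. 180.] 1573 [0.562 0.101 0.018] [[0.482, -0.031, 0.003], [0.615, 0.223, 0.052]]
scene mallet 0.74 [249. 127.] 504 [0.625 0.408 0.038] [[0.589, 0.
[... 819 characters left out ...]
. 266.] 1832 [0.506 0.503 0.06 ] [[0.467, 0.437, 0.001], [0.549, 0.521, 0.094]]
side chisel 0.6 [282. 151.] 312 [ 0.384 -0.314  0.009] [[0.313, -0.397, -0.004], [0.533, -0.282, 0.025]]
side chisel 0.44 [211. 208.] 1638 [0.56  0.16  0.016] [[0.483, -0.009, -0.0], [0.617, 0.234, 0.052]]
side mallet 0.83 [140. 255.] 1649 [0.628 0.445 0.033] [[0.592, 0.404, 0.007], [0.693, 0.614, 0.059]]
side beeswax 0.96 [242. 270.] 421 [0.403 0.445 0.019] [[0.376, 0.411, 0.003], [0.431, 0.463, 0.023]]
side step_edge 0.84 [223.9 198.1] [0.519 0.12  0.029]
side seat 0.88 [205.8 192.5] [0.592 0.072 0.017]
side jaw_back 0.54 [199.3 209. ] [0.573 0.211 0.036]
side stone_holder 0.66 [211.  202.2] [0.56  0.127 0.014]
```

View pics/b_scene.png

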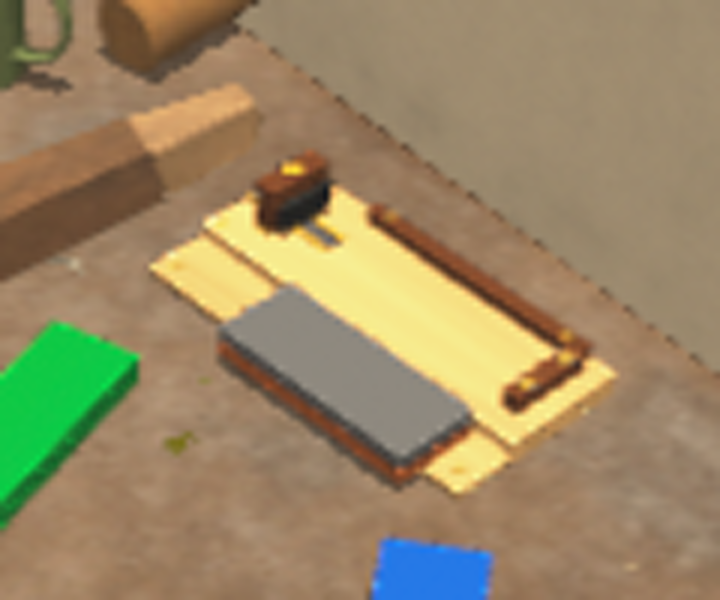

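View pics/b_side.png

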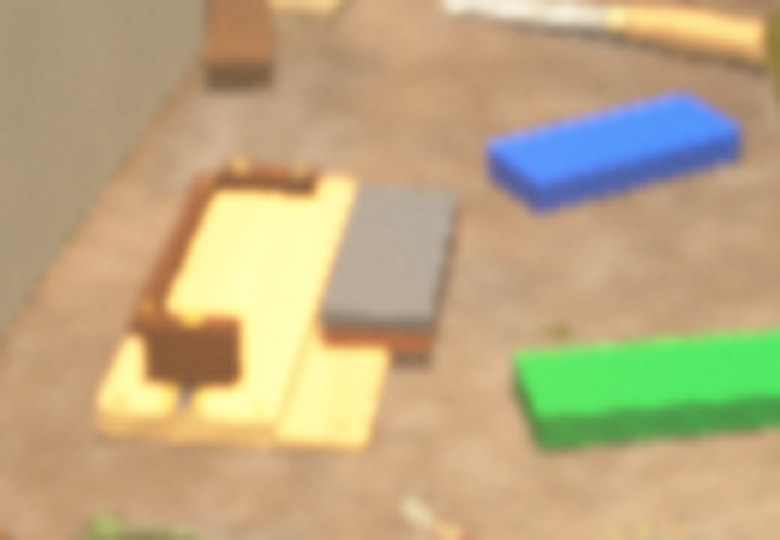

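```bash
python3 - <<'E'
from h import *
# tool axes & reach + wrist camera rel. tool
s=observe();Rt=rot(s['ee_rot']);print(np.round(Rt,3))
c=get_calibration('wrist');A=att(c)
print('cam in tool',np.round(Rt.T@(np.array(c['eye'])-s['ee_pos']),3)); print(np.round(Rt.T@A,3))
# holder orientation: points belonging near holder
Q=[]
for n in('scene','side'):
    z=np.load('pics/b_%s.npz'%n);P=z['P'][z['d']>0];m=(P[:,0]>.42)&(P[:,0]<.68)&(P[:,1]>-.08)&(P[:,1]<.27)&(P[:,2]>.004)&(P[:,2]<.08)
    I=z['i'][z['d']>0][m];P=P[m];Q.append(P)
    st=(np.abs(P[:,2]-.030)<.005)&(abs(I.astype(int)[:,0]-I[:,2])<25)
    r=cv2.minAreaRect((P[st,:2]*1000).astype(np.float32));print(n,'stone top',st.sum(),r,np.median(P[st,2]))
    r=cv2.minAreaRect((P[(P[:,2]<.035)][:,:2]*1000).astype(np.float32));print(n,'holder',r)
E
```

```text
[[-0.974  0.225  0.   ]
 [ 0.225  0.974 -0.   ]
 [-0.    -0.    -1.   ]]
cam in tool [ 0.083 -0.    -0.149]
[[ 0.     0.954  0.299]
 [ 1.    -0.     0.   ]
 [ 0.     0.299 -0.954]]
scene stone top 521 ((501.9815979003906, 97.03294372558594), (228.00852966308594, 103.14665985107422), 72.39471435546875) 0.02994425735287176
scene holder ((548.6798095703125, 93.97296142578125), (257.1171875, 346.9916076660156), 0.27200061082839966)
side stone top 0 ((0.0, 0.0), (0.0, 0.0), 0.0) nan
side holder ((515.3292236328125, 79.50872039794922), (207.5452117919922, 305.8372497558594), 3.8522443771362305)
  return _methods._mean(a, axis=axis, dtype=dtype,
  ret = ret.dtype.type(ret / rcount)
```

move_arm(
  targets=[
    {"turn":-0.114,"slide":[0,0,0]},
    {"turn":-0.114,"slide":[0,0,0]},
    {"slide":[-20,-24,0]},
    {"slide":[-25,-30,-1]},
    {"slide":[-25,-30,-1]},
    {"slide":[-25,-30,-1]},
    {"slide":[-25,-30,-1]},
    {"slide":[-25,-30,-1]},
    {"slide":[-25,-30,-1]},
    {"slide":[-25,-30,-1]},
    {"slide":[-25,-30,-1]},
    {"slide":[-25,-30,-1]},
  ],
)

```text
invalid input at $.targets[0]: expected keys slide, turn, jaw
```

move_arm(
  targets=[
    {"slide":[-25,-30,-1]},
    {"slide":[-25,-30,-1]},
    {"slide":[-25,-30,-1]},
    {"slide":[-25,-30,-1]},
    {"slide":[-25,-30,-1]},
    {"slide":[0,0,0]},
    {"slide":[0,0,0]},
  ],
)

```text
invalid input at $.targets[0]: expected keys slide, turn, jaw
```

```bash
cat > look.py <<'E'
from h import *
import sys
def look(tag,cam='wrist'):
    s=observe();c=get_calibration(cam);i,d=snapshot(cam);save(tag,i);P=cloud(c,d);np.savez('pics/'+tag+'.npz',i=i,d=d,P=P,eye=c['eye'])
    print('t',round(s['clock'],2),'tcp',np.round(s['ee_pos']*1000,1),'F',np.round(s['ft_force'],1),'op',round(s['opening'],2));print(np.round(rot(s['ee_rot']),3).tolist())
    return s,c,i,d,P
if __name__=='__main__': look(sys.argv[1],*(sys.argv[2:]))
E
python3 - <<'E'
from look import *
s,c,i,d,P=look('c')
for t in('stone','stone_holder','jaw'):
    for r in masks_of(t,'wrist')[:2]:
        m=r['pixels'];Q=P[m&(d>0)];print(t,r['confidence'],r['position'],np.round(np.median(Q,0),3),cv2.minAreaRect((Q[:,:2]*1000).astype(np.float32)))
for t in('step_edge','seat','jaw_back','stone_holder','stone'):
    for r in spot_point(t,'wrist')[:2]:
        u,v=r['position'];print(t,round(r['confidence'],2),r['position'],np.round(ray2w(c,u,v,d[int(v),int(u)]),4))
E
```

```text
t 1.35 tcp [123.6 535.9 235.6] F [ 0.5  0.4 -0. ] op 1.0
[[-0.974, 0.225, 0.0], [0.225, 0.974, -0.0], [-0.0, -0.0, -1.0]]
stone 0.96 [103.1, 239.4] [0.164 0.325 0.021] ((177.9773406982422, 331.3924255371094), (149.96653747558594, 71.39268493652344), 86.16107177734375)
stone 0.8 [115.6, 236.2] [0.1642 0.3443 0.0213]
```

View pics/c.png

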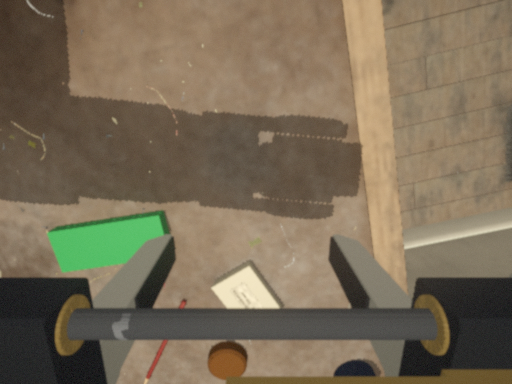

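move_arm(
  targets=[
    {"turn":-0.114,"slide":[0,0,0],"jaw":93},
    {"turn":-0.114,"slide":[0,0,0],"jaw":93},
    {"slide":[-20,-24,0],"turn":0,"jaw":93},
    {"slide":[-25,-30,-1],"turn":0,"jaw":93},
    {"slide":[-25,-30,-1],"turn":0,"jaw":93},
    {"slide":[-25,-30,-1],"turn":0,"jaw":93},
    {"slide":[-25,-30,-1],"turn":0,"jaw":93},
    {"slide":[-25,-30,-1],"turn":0,"jaw":93},
    {"slide":[-25,-30,-1],"turn":0,"jaw":93},
    {"slide":[-25,-30,-1],"turn":0,"jaw":93},
    {"slide":[-25,-30,-1],"turn":0,"jaw":93},
    {"slide":[-25,-30,-1],"turn":0,"jaw":93},
  ],
)

```text
clock: 2.8
ee_pos: [0.3699, 0.2405, 0.245]
ee_rot: [0.0, -0.001, 1.0, 0.0]
ft_force: [0.4, 1.9, -0.5]
opening: 1.0
```

move_arm(
  targets=[
    {"slide":[-25,-30,-1],"turn":0,"jaw":93},
    {"slide":[-25,-30,-1],"turn":0,"jaw":93},
    {"slide":[-25,-30,-1],"turn":0,"jaw":93},
    {"slide":[-25,-30,-1],"turn":0,"jaw":93},
    {"slide":[-25,-30,-1],"turn":0,"jaw":93},
    {"slide":[0,0,0],"turn":0,"jaw":93},
    {"slide":[0,0,0],"turn":0,"jaw":93},
  ],
)

```text
clock: 3.38
ee_pos: [0.4948, 0.091, 0.2494]
ee_rot: [-0.0, 0.001, 1.0, 0.0]
ft_force: [0.5, 0.6, 0.4]
opening: 0.997
```

```bash
python3 - <<'E'
from look import *
s,c,i,d,P=look('d')
for t in('stone','jaw'):
    for r in masks_of(t,'wrist')[:2]:
        m=r['pixels'];Q=P[m&(d>0)];print(t,r['confidence'],r['position'],np.round(np.median(Q,0),3),cv2.minAreaRect((Q[:,:2]*1000).astype(np.float32)))
for t in('step_edge','seat','stone_holder'):
    for r in spot_point(t,'wrist')[:2]:
        u,v=r['position'];print(t,round(r['confidence'],2),r['position'],np.round(ray2w(c,u,v,d[int(v),int(u)]),4))
E
```

```text
t 3.38 tcp [494.8  91.  249.4] F [0.5 0.6 0.4] op 1.0
[[-1.0, 0.002, -0.0], [0.002, 1.0, 0.0], [0.0, 0.0, -1.0]]
stone 0.94 [229.1, 169.3] [0.492 0.064 0.029] ((497.86480712890625, 60.584617614746094), (67.24111938476562, 162.11734008789062), 4.614290237426758)
stone 0.83 [71.7, 80.3] [ 0.386 -0.119  0.021] ((393.610595703125, -123.1515121459961), (152.03775024414062, 70.51638793945312), 41.272300720214844)
jaw 0.66 [330.5, 223.3] [0.554 0.191 0.043] ((565.3208618164062, 196.1817626953125), (45.056968688964844, 24.279834747314453), 3.954577922821045)
step_edge 0.88 [252.4, 196.9] [0.5295 0.0914 0.0163]
seat 0.58 [239.4, 232.7] [0.5795 0.0737 0.0186]
stone_holder 0.83 [260.0, 219.7] [0.5611 0.1015 0.0175]
```

View pics/d.png

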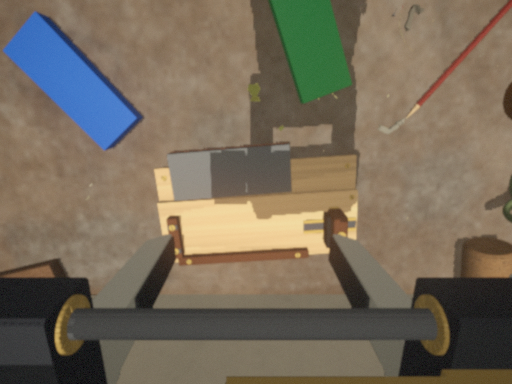

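```bash
cat > ortho.py <<'E'
from h import *
def ortho(i,c,z,x0,x1,y0,y1,k):
    # k px per mm; image col = y decreasing? col: y from y1 (left) to y0 ; row: x from x1(top) down
    nx=int((x1-x0)*1000*k);ny=int((y1-y0)*1000*k)
    r,q=np.mgrid[0:nx,0:ny]
    W=np.stack([x1-r/(1000*k),y1-q/(1000*k),np.full(r.shape,z)],-1)
    f=192/np.tan(np.radians(c['fov_y'])/2)
    C=(W-np.array(c['eye']))@att(c)
    u=c['cx']+f*C[...,0]/-C[...,2];v=c['cy']-f*C[...,1]/-C[...,2]
    return cv2.remap(i,u.astype(np.float32),v.astype(np.float32),cv2.INTER_CUBIC)
E
python3 - <<'E'
from ortho import *
z=np.load('pics/d.npz');i,d,P=z['i'],z['d'],z['P'];c=get_calibration('wrist')
o=ortho(i,c,.018,.46,.63,-.06,.24,2.6)
for y in np.arange(-.06,.24,.02):
    q=int((.24-y)*2600);cv2.line(o,(q,0),(q,6 if round(y*100)%10 else 14),(255,0,0),1)
for x in np.arange(.46,.63,.02):
    r=int((.63-x)*2600);cv2.line(o,(0,r),(8,r),(255,0,0),1)
save('d_o',o)
# plane heights
for (u,v) in [(260,220),(340,175),(270,185),(200,170),(240,255),(178,240)]: print((u,v),np.round(P[v,u],4))
# bed front/rear edges & bench transitions along columns using colour/height
Z=P[...,2]
for y in np.arange(-.02,.2,.02):
    m=(abs(P[...,1]-y)<.004)&(P[...,0]>.44)&(P[...,0]<.64)
    X=P[...,0][m];zz=Z[m];o=np.argsort(X);b=np.arange(.45,.63,.005)
    print(round(y,3),[int(round(np.median(zz[(X>=t)&(X<t+.005)])*1000)) if ((X>=t)&(X<t+.005)).any() else -1 for t in b])
E
```

```text
(260, 220) [0.5617 0.1016 0.017 ]
(340, 175) [0.5022 0.2065 0.0074]
(270, 185) [0.5098 0.1134 0.0296]
(200, 170) [0.4905 0.0268 0.0296]
(240, 255) [0.6083 0.0745 0.0277]
(178, 240) [ 0.5839 -0.0067  0.0319]
-0.02 [-1, 0, 0, -1, 0, 0, 0, -1, 6, 7, 8, 8, 7, 7, 7, 7, 7, 17, 17, 18, 18, 31, 32, 32, 32, -1, -1, -1, -1, -1, -1, -1, -1, -1, 17, -1]
0.0 [0, 0, 0, 0, 29, 29, 30, 29, 29, 29, 30, 29, 30, 29, 29, 29, 14, 18, 17, 18, 17, 17, 17, 18, 17, 18, 17, 18, 17, 18, 17, 18, 24, 28, 27, -1]
0.02 [-1, 323, 0, 16, 29, 29, 29, 29, 29, 29, 29, 30, 30, 30, 29, 29, 17, 17, 18, 18, 17, 18, 18, 18, 17, 18, 17, 17, 18, 18, 18, 18, 26, 28, 27, -1]
0.04 [0, 332, 336, 339, 339, 336, 328, 284, 313, 309, 306, 30, 29, 29, 30, 30, 17, 17, 18, 17, 17, 18, 17, 17, 17, 18, 18, 17, 18, 17, 17, 20, 27, 28, 27, -1]
0.06 [0, 0, 331, 334, 332, 29, 30, 29, 29, 29, 29, 29, 30, 29, 29, -1, 17, 17, 17, 17, 17, 18, 17, 17, 17, 18, 17, 17, 17, 17, 18, 22, 28, 27, -1, -1]
0.08 [-1, 0, 331, 334, 332, 30, 30, 30, 30, 30, 30, 29, 29, 30, 30, 14, 18, 17, 17, 17, 17, 18, 17, 18, 18, 18, 17, 18, 18, 17, 18, 25, 28, 27, -1, -1]
0.1 [0, -1, 331, 334, 343, 29, 29, 29, 30, 30, 29, 29, 30, 30, 29, 16, 18, 18, 18, 18, 18, 17, 18, 17, 18, 17, 17, 18, 18, 18, 18, 27, 28, 27, -1, -1]
0.12 [-1, 0, 331, 334, 343, 29, 29, 30, 30, 29, 30, 29, 29, 29, -1, 17, 18, 17, 17, 18, 17, 18, 17, 17, 18, 17, 17, 17, 17, 17, 20, 28, 27, -1, -1, -1]
0.14 [0, 332, 335, 338, 340, 332, 327, 282, 288, 283, 302, 29, 28, 28, 9, 17, 18, 17, 17, 17, 18, 18, 17, 18, 18, 17, 18, 17, 17, 17, 23, 27, 27, -1, -1, 0]
0.16 [0, 325, 0, 0, 0, 0, 7, 7, 8, 7, 7, 7, 7, 7, 9, 18, 18, 17, 18, 17, 18, 17, 18, 18, 18, 18, 18, 17, 17, 18, 24, 28, 27, -1, -1, 0]
0.18 [0, -1, -1, -1, -1, 0, 7, 7, 7, 7, 8, 8, 7, 8, 12, 17, 17, 17, 17, 18, 18, 17, 18, 18, 18, 19, 17, 17, 17, 17, 17, 17, 18, -1, -1, 0]
```

View pics/d_o.png

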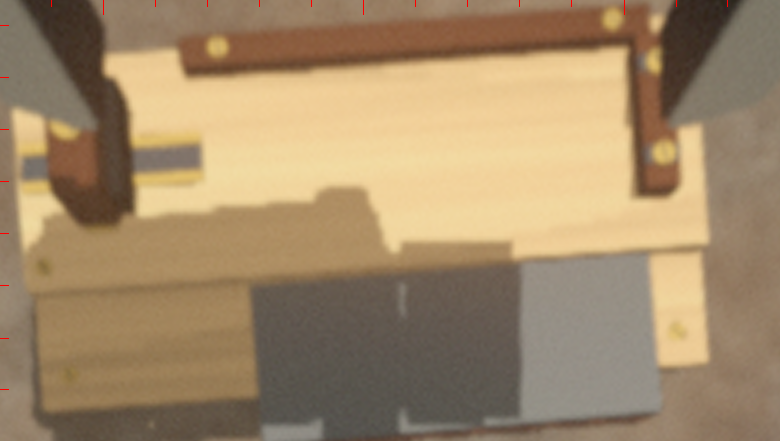

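```bash
cat > hold.py <<'E'
from ortho import *
TH=0.0683
O=np.array([.563,.1065]);XH=np.array([np.cos(TH),np.sin(TH)]);YH=np.array([-np.sin(TH),np.cos(TH)])
def w2h(p): p=np.asarray(p)[...,:2]-O; return np.stack([p@XH,p@YH],-1)*1000
def h2w(x,y): return O+(x*XH+y*YH)/1000
E
python3 - <<'E'
from hold import *
z=np.load('pics/d.npz');i,d,P=z['i'],z['d'],z['P'];c=get_calibration('wrist')
H=w2h(P);Z=P[...,2]*1000
m=(abs(Z-29.7)<2.5)&(H[...,0]<-25)&(H[...,0]>-120)&(H[...,1]<110)&(H[...,1]>-140)
m=cv2.morphologyEx(m.astype(np.uint8),cv2.MORPH_OPEN,np.ones((3,3)))>0
print(m.sum(),np.percentile(H[m],[1,50,99],axis=0).round(1)); print(cv2.minAreaRect(H[m].astype(np.float32)))
# rail front, stop inner face, jaw pad in H frame, by height
for n,mm in(('stop/rail',(Z>25)&(Z<36)&(H[...,0]>-30)&(H[...,0]<60)&(H[...,1]<-85)&(H[...,1]>-135)),('rail',(Z>25)&(Z<36)&(H[...,0]>20)&(H[...,0]<60)&(H[...,1]<60)&(H[...,1]>-90)),('jaw',(Z>40)&(Z<58)&(H[...,0]>-30)&(H[...,0]<50)&(H[...,1]<130)&(H[...,1]>50))):
    print(n,mm.sum(),np.percentile(H[mm],[1,3,10,50,90,97,99],axis=0).round(1).tolist(),np.median(Z[mm]))
# ledge near edge & step by height per y
for y in (-120,-100,100,115):
    q=(abs(H[...,1]-y)<4)&(H[...,0]>-110)&(H[...,0]<70); X=H[...,0][q];zz=Z[q]
    print(y,'ledge',X[(zz>4)&(zz<11)].min() if ((zz>4)&(zz<11)).any() else None,X[(zz>4)&(zz<11)].max() if ((zz>4)&(zz<11)).any() else None,'bed',X[(zz>14)&(zz<20)].min(),X[(zz>14)&(zz<20)].max())
bed=(abs(Z-17.5)<2)&(abs(H[...,1])<135);print('bed y',np.percentile(H[...,1][bed],[.2,99.8]))
E
```

```text
5715 [[-101.2 -111.7]
 [ -72.8  -38.1]
 [ -42.5   34.6]]
((-71.53021240234375, -38.61195373535156), (60.13439178466797, 149.83840942382812), 0.5486554503440857)
stop/rail 584 [[-17.8, -126.1], [-17.4, -125.1], [-12.8, -122.2], [23.6, -115.1], [49.2, -95.3], [51.5, -88.1], [52.6, -85.9]] 30.40535008310441
rail 895 [[40.9, -88.3], [41.2, -85.4], [41.7, -75.3], [46.4, -16.5], [51.5, 40.8], [52.5, 51.7], [53.0, 54.5]] 27.356530342647677
jaw 485 [[-13.7, 77.9], [-13.5, 78.0], [-12.8, 79.2], [-1.2, 87.2], [14.2, 98.1], [25.8, 99.9], [30.2, 101.1]] 51.50745610453655
-120 ledge -79.83569578634075 -35.2890097071623 bed -36.205392317447924 -17.241267933773134
-100 ledge None None bed -100.76452359097823 41.78968763135464
100 ledge -79.51876589841719 -35.24515919626393 bed -35.91906061374972 -10.022143310146992
115 ledge -79.4944071191837 -35.22278426055958 bed -35.23425859668208 33.14075104300661
bed y [-134.15543569  123.05102005]
```

move_arm(
  targets=[
    {"slide":[0.5,-28,0],"turn":0,"jaw":93},
    {"slide":[0,0,10],"turn":0.125,"jaw":93},
    {"slide":[0,0,15],"turn":0.125,"jaw":93},
    {"slide":[0,0,15],"turn":0.125,"jaw":93},
    {"slide":[0,0,15],"turn":0.125,"jaw":93},
    {"slide":[0,0,15],"turn":0.125,"jaw":93},
    {"slide":[0,0,15],"turn":0.125,"jaw":93},
    {"slide":[0,0,15],"turn":0.125,"jaw":93},
    {"slide":[0,0,15],"turn":0.125,"jaw":93},
    {"slide":[0,0,15],"turn":0.125,"jaw":93},
    {"slide":[0,0,15],"turn":0.125,"jaw":93},
    {"slide":[0,0,15],"turn":0.125,"jaw":93},
  ],
)

```text
clock: 4.68
ee_pos: [0.4935, 0.065, 0.0891]
ee_rot: [0.0, 0.636, 0.772, 0.0]
ft_force: [-0.5, 0.0, 0.4]
opening: 1.0
```

move_arm(
  targets=[
    {"slide":[0,0,10],"turn":0.125,"jaw":93},
    {"slide":[0,0,0],"turn":0.0,"jaw":93},
    {"slide":[0,0,0],"turn":0.0,"jaw":93},
  ],
)

```text
clock: 4.93
ee_pos: [0.4935, 0.0648, 0.0797]
ee_rot: [-0.0, 0.679, 0.734, -0.0]
ft_force: [0.9, 0.1, 1.2]
opening: 1.001
```

```bash
sed -i 's/O=np.array(.*)\;X/O=np.array([.564,.1066]);X/' hold.py; python3 - <<'E'
from look import *
from hold import *
s,c,i,d,P=look('e');print(s['joints'],w2h(s['ee_pos']))
_,_,i,_,_=look('e_side','side')
E
```

```text
t 4.93 tcp [493.5  64.8  79.7] F [0.9 0.1 1.2] op 1.0
[[-0.077, 0.997, -0.001], [0.997, 0.077, -0.0], [0.0, -0.001, -1.0]]
[ 3.70334254e-02  4.87463186e-01  1.90750448e+00 -3.31255593e-05
  7.47220745e-01 -3.97398049e-02] [-73.19413905 -36.88056509]
t 4.98 tcp [493.9  64.7  80.2] F [ 0.4 -0.3  1.1] op 1.0
[[-0.077, 0.997, 0.0], [0.997, 0.077, -0.0], [-0.0, 0.0, -1.0]]
```

View pics/e.png

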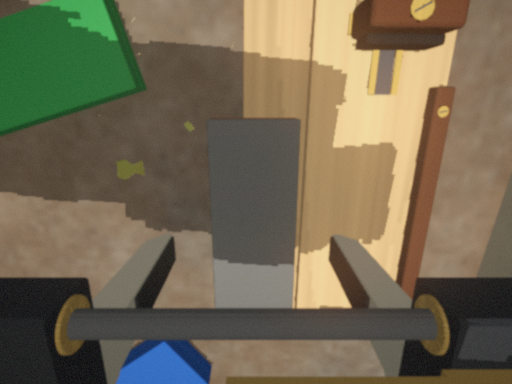

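View pics/e_side.png

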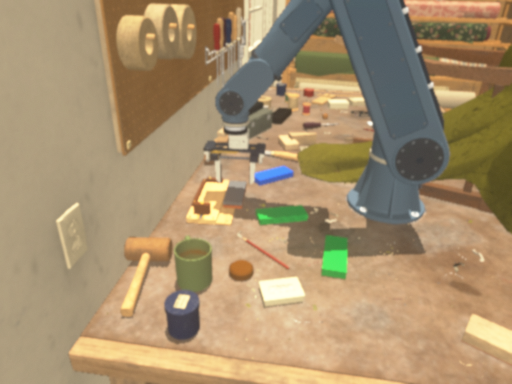

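move_arm(
  targets=[
    {"slide":[0,0,15],"turn":0.0,"jaw":93},
    {"slide":[0,0,15],"turn":0.0,"jaw":93},
    {"slide":[0,0,8],"turn":0.0,"jaw":93},
    {"slide":[0,0,4],"turn":0.0,"jaw":93},
    {"slide":[0,0,0],"turn":0.0,"jaw":93},
    {"slide":[0,0,0],"turn":0.0,"jaw":66},
    {"slide":[0,0,0],"turn":0.0,"jaw":56},
    {"slide":[0,0,0],"turn":0.0,"jaw":56},
    {"slide":[0,0,0],"turn":0.0,"jaw":56},
    {"slide":[0,0,0],"turn":0.0,"jaw":56},
    {"slide":[0,0,0],"turn":0.0,"jaw":56},
  ],
  grip_force=10,
)

```text
clock: 5.95
ee_pos: [0.494, 0.0644, 0.0379]
ee_rot: [0.0, 0.681, 0.732, 0.0]
ft_force: [0.1, -0.0, 2.2]
opening: 0.641
```

move_arm(
  targets=[
    {"slide":[4,0,0],"turn":0.0,"jaw":56},
    {"slide":[4,0,0],"turn":0.0,"jaw":56},
    {"slide":[4,0,0],"turn":0.0,"jaw":56},
    {"slide":[4,0,0],"turn":0.0,"jaw":56},
    {"slide":[4,0,0],"turn":0.0,"jaw":56},
    {"slide":[2,0,0],"turn":0.0,"jaw":56},
    {"slide":[0,1.5,0],"turn":0.0,"jaw":56},
    {"slide":[0,1.5,0],"turn":0.0,"jaw":56},
    {"slide":[0,1,0],"turn":0.0,"jaw":56},
  ],
)

```text
clock: 6.7
ee_pos: [0.494, 0.0872, 0.0376]
ee_rot: [-0.002, 0.681, 0.732, -0.002]
ft_force: [-10.6, -1.3, 14.6]
opening: 0.643
```

move_arm(
  targets=[
    {"slide":[0,1,0],"turn":0.0,"jaw":56},
    {"slide":[0,0.5,0],"turn":0.0,"jaw":56},
  ],
)

```text
clock: 6.87
ee_pos: [0.4955, 0.0873, 0.0376]
ee_rot: [-0.002, 0.681, 0.732, -0.002]
ft_force: [-9.9, -1.0, 14.6]
opening: 0.643
```

```bash
python3 - <<'E'
from look import *
s,c,i,d,P=look('f')
E
```

```text
t 6.87 tcp [495.5  87.3  37.6] F [-9.9 -1.  14.6] op 0.64
[[-0.072, 0.997, -0.005], [0.997, 0.072, -0.0], [0.0, -0.005, -1.0]]
```

View pics/f.png

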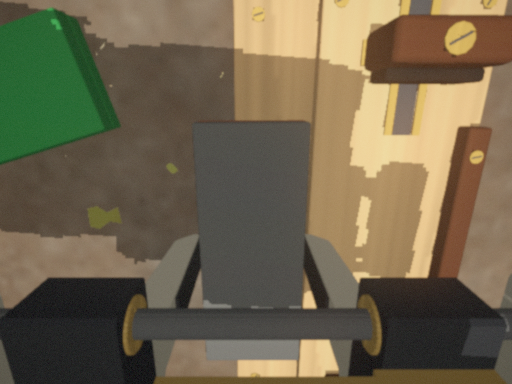

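move_arm(
  targets=[
    {"slide":[0,0,-1],"turn":0.0,"jaw":56},
    {"slide":[0,0,-1],"turn":0.0,"jaw":56},
    {"slide":[0,0,0],"turn":0.0,"jaw":56},
  ],
)

```text
clock: 7.17
ee_pos: [0.4973, 0.0871, 0.0394]
ee_rot: [-0.0, 0.681, 0.732, -0.0]
ft_force: [-0.1, -0.4, -4.0]
opening: 0.641
```

move_arm(
  targets=[
    {"slide":[0,0.5,0],"turn":0.0,"jaw":56},
    {"slide":[0,0.5,0],"turn":0.0,"jaw":56},
    {"slide":[0,0.5,0],"turn":0.0,"jaw":56},
    {"slide":[0,0,0],"turn":0.0,"jaw":56},
  ],
)

```text
clock: 7.5
ee_pos: [0.4984, 0.0869, 0.0393]
ee_rot: [-0.001, 0.681, 0.732, -0.001]
ft_force: [-3.1, 1.2, -4.7]
opening: 0.646
```

move_arm(
  targets=[
    {"slide":[0,0,0.5],"turn":0.0,"jaw":56},
    {"slide":[0,0,0.5],"turn":0.0,"jaw":56},
    {"slide":[0,0,0],"turn":0.0,"jaw":80},
    {"slide":[0,0,0],"turn":0.0,"jaw":80},
    {"slide":[0,0,0],"turn":0.0,"jaw":80},
    {"slide":[0,0,-10],"turn":0.0,"jaw":80},
    {"slide":[0,0,-15],"turn":0.0,"jaw":80},
    {"slide":[0,0,-25],"turn":0.0,"jaw":80},
    {"slide":[0,-20,-25],"turn":0.0,"jaw":80},
    {"slide":[0,-20,-25],"turn":0.0,"jaw":80},
    {"slide":[0,-15,-25],"turn":0.0,"jaw":80},
    {"slide":[0,0,-25],"turn":0.0,"jaw":80},
  ],
)

```text
clock: 8.5
ee_pos: [0.4419, 0.0827, 0.1905]
ee_rot: [-0.0, 0.681, 0.732, -0.0]
ft_force: [0.3, -0.2, -0.6]
opening: 0.859
```

move_arm(
  targets=[
    {"slide":[0,0,0],"turn":-0.125,"jaw":80},
    {"slide":[0,0,0],"turn":-0.125,"jaw":80},
    {"slide":[0,0,0],"turn":-0.125,"jaw":80},
    {"slide":[0,0,0],"turn":-0.125,"jaw":80},
    {"slide":[0,0,0],"turn":-0.125,"jaw":80},
    {"slide":[0,0,0],"turn":-0.125,"jaw":80},
    {"slide":[0,0,0],"turn":-0.125,"jaw":80},
    {"slide":[0,0,0],"turn":-0.125,"jaw":80},
    {"slide":[0,0,0],"turn":-0.125,"jaw":80},
    {"slide":[0,0,0],"turn":-0.125,"jaw":80},
    {"slide":[0,0,0],"turn":-0.125,"jaw":80},
    {"slide":[0,0,0],"turn":-0.125,"jaw":80},
  ],
)

```text
clock: 9.5
ee_pos: [0.4445, 0.0828, 0.1896]
ee_rot: [0.001, -0.004, 1.0, 0.0]
ft_force: [0.5, -0.0, 0.8]
opening: 0.861
```

move_arm(
  targets=[
    {"slide":[0,0,0],"turn":-0.064,"jaw":80},
    {"slide":[0,0,0],"turn":0,"jaw":80},
  ],
)

```text
clock: 9.67
ee_pos: [0.4445, 0.0828, 0.1895]
ee_rot: [0.001, -0.034, 0.999, -0.0]
ft_force: [0.0, 0.3, -0.2]
opening: 0.861
```

```bash
cat > meas.py <<'E'
from look import *
from hold import *
def meas(tag,zs=30,xr=(-120,-25)):
    s,c,i,d,P=look(tag);H=w2h(P);Z=P[...,2]*1000
    print('tcp h',w2h(s['ee_pos']).round(1))
    m=(abs(Z-zs+.3)<2.5)&(H[...,0]<xr[1])&(H[...,0]>xr[0])&(abs(H[...,1])<125)
    m=cv2.morphologyEx(m.astype(np.uint8),cv2.MORPH_OPEN,np.ones((3,3)))>0
    print('stone',m.sum(),np.percentile(H[m],[.5,50,99.5],axis=0).round(1).tolist(),cv2.minAreaRect(H[m].astype(np.float32)))
    jm=(Z>40)&(Z<58)&(H[...,0]>-15)&(H[...,0]<35)&(H[...,1]<130)&(H[...,1]>20);print('jaw y',np.percentile(H[jm][:,1],[2,98]) if jm.any() else None)
    sm=(Z>27)&(Z<36)&(H[...,0]>-15)&(H[...,0]<30)&(H[...,1]<-90)&(H[...,1]>-135);print('stop y',np.percentile(H[sm][:,1],[2,98]) if sm.any() else None)
    lm=(Z>4)&(Z<11)&(H[...,0]>-90)&(H[...,0]<-30)&(H[...,1]>70)&(H[...,1]<115);print('ledge x',np.percentile(H[lm][:,0],[1,99]) if lm.any() else None)
    return s,c,i,d,P
E
python3 - <<'E'
from meas import *
meas('g')
E
```

```text
t 9.67 tcp [444.5  82.8 189.5] F [ 0.   0.3 -0.2] op 0.86
[[-0.998, -0.068, 0.001], [-0.068, 0.998, -0.0], [-0.001, -0.0, -1.0]]
tcp h [-120.8  -15.6]
stone 6780 [[-97.0, -90.7], [-68.8, -16.9], [-37.1, 57.2]] ((-66.93102264404297, -16.89769744873047), (61.074092864990234, 150.0901641845703), 0.1393422782421112)
jaw y [77.35855618 81.46467618]
stop y [-117.2169246  -112.99848196]
ledge x [-80.63058652 -36.74073825]
```

View pics/g.png

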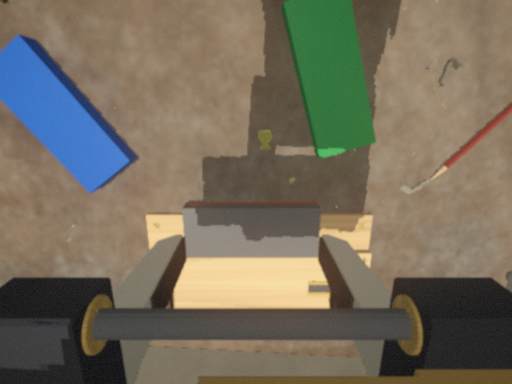

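move_arm(
  targets=[
    {"slide":[0,-1,15],"turn":0,"jaw":80},
    {"slide":[0,0,20],"turn":0,"jaw":80},
    {"slide":[0,0,20],"turn":0,"jaw":80},
    {"slide":[0,0,20],"turn":0,"jaw":80},
    {"slide":[0,0,20],"turn":0,"jaw":80},
    {"slide":[0,0,20],"turn":0,"jaw":80},
    {"slide":[0,0,20],"turn":0,"jaw":80},
    {"slide":[0,0,15],"turn":0,"jaw":80},
    {"slide":[0,0,10],"turn":0,"jaw":80},
    {"slide":[0,0,5],"turn":0,"jaw":80},
    {"slide":[0,0,2],"turn":0,"jaw":80},
    {"slide":[0,0,0],"turn":0,"jaw":80},
  ],
)

```text
clock: 10.72
ee_pos: [0.4446, 0.0818, 0.0219]
ee_rot: [0.0, -0.032, 0.999, 0.0]
ft_force: [-1.3, -0.4, 0.8]
opening: 0.863
```

```bash
python3 - <<'E'
from look import *
look('i0','side')
s,c,i,d,P=look('i','scene')
save('i2',cv2.resize(i[130:230,225:345],None,fx=6,fy=6,interpolation=cv2.INTER_CUBIC))
E
```

```text
t 10.72 tcp [444.6  81.8  21.9] F [-1.3 -0.4  0.8] op 0.86
[[-0.998, -0.064, 0.0], [-0.064, 0.998, 0.0], [-0.0, -0.0, -1.0]]
t 10.77 tcp [444.7  81.9  22.2] F [-0.8  0.7 -0.4] op 0.86
[[-0.998, -0.065, 0.001], [-0.065, 0.998, 0.0], [-0.001, 0.0, -1.0]]
```

View pics/i2.png

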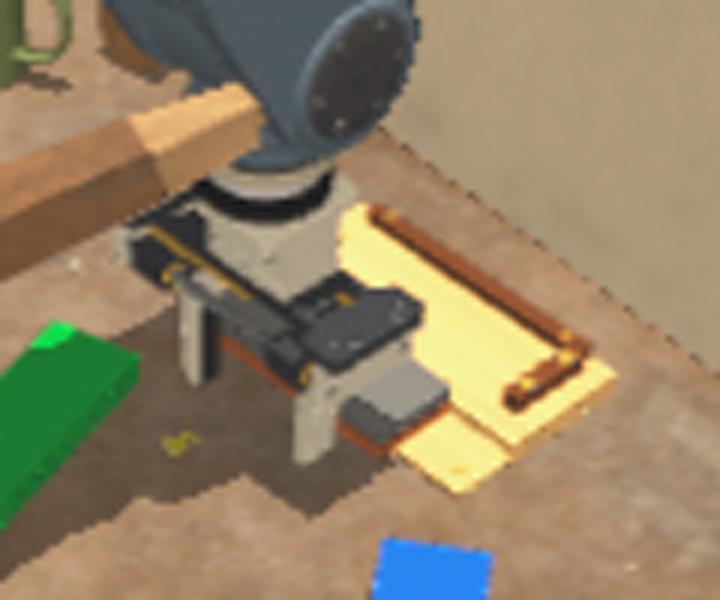

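move_arm(
  targets=[
    {"slide":[-5,0,0],"turn":0,"jaw":80},
    {"slide":[-5,0,0],"turn":0,"jaw":80},
    {"slide":[-3,0,0],"turn":0,"jaw":80},
    {"slide":[-1,0,0],"turn":0,"jaw":80},
    {"slide":[-1,0,0],"turn":0,"jaw":80},
    {"slide":[-1,0,0],"turn":0,"jaw":80},
    {"slide":[-1,0,0],"turn":0,"jaw":80},
  ],
)

```text
clock: 11.4
ee_pos: [0.4599, 0.0829, 0.0214]
ee_rot: [-0.002, -0.033, 0.999, -0.0]
ft_force: [-9.1, -0.6, 6.9]
opening: 0.864
```

move_arm(
  targets=[
    {"slide":[0,0,-1],"turn":0,"jaw":80},
    {"slide":[0,0,-1],"turn":0,"jaw":80},
    {"slide":[0,0,-1],"turn":0,"jaw":80},
  ],
)

```text
clock: 11.65
ee_pos: [0.4598, 0.0829, 0.0241]
ee_rot: [-0.002, -0.033, 0.999, -0.0]
ft_force: [-5.9, -0.5, -3.6]
opening: 0.861
```

move_arm(
  targets=[
    {"slide":[-1,0,-1],"turn":0,"jaw":80},
    {"slide":[0,0,-1],"turn":0,"jaw":80},
    {"slide":[0,0,-1],"turn":0,"jaw":80},
    {"slide":[0,0,-1],"turn":0,"jaw":80},
  ],
)

```text
clock: 11.98
ee_pos: [0.4597, 0.0829, 0.0278]
ee_rot: [-0.003, -0.033, 0.999, -0.0]
ft_force: [-9.5, 0.5, -1.6]
opening: 0.861
```

```bash
cat > st.py <<'E'
from meas import *
import sys
s,c,i,d,P=look(sys.argv[1]);H=w2h(P);Z=P[...,2]*1000
print('tcp h',w2h(s['ee_pos']).round(1))
# profile of stone along x at |y+17|<30
for y0 in(-45,10):
    m=(abs(H[...,1]-y0)<8)&(d>0)&(Z<110)&(H[...,0]>-115)&(H[...,0]<45);X=H[m][:,0];zz=Z[m]
    b=np.arange(-110,45,6);print(y0,[(int(t),int(np.median(zz[(X>=t)&(X<t+6)])) ) for t in b if ((X>=t)&(X<t+6)).sum()>3])
E
python3 st.py j
```

```text
t 11.98 tcp [459.7  82.9  27.8] F [-9.5  0.5 -1.6] op 0.86
[[-0.998, -0.065, -0.006], [-0.065, 0.998, -0.0], [0.006, -0.0, -1.0]]
tcp h [-105.7  -16.6]
-45 [(-110, 0), (-104, 0), (-98, 24), (-92, 34), (-86, 34), (-62, 31), (-56, 31), (-50, 30), (-44, 30), (-38, 29), (-26, 17), (-20, 17)]
10 [(-110, 0), (-104, 0), (-98, 24), (-92, 34), (-86, 34), (-62, 31), (-56, 31), (-50, 30), (-44, 30), (-38, 29), (-26, 17), (-20, 17)]
```

View pics/j.png

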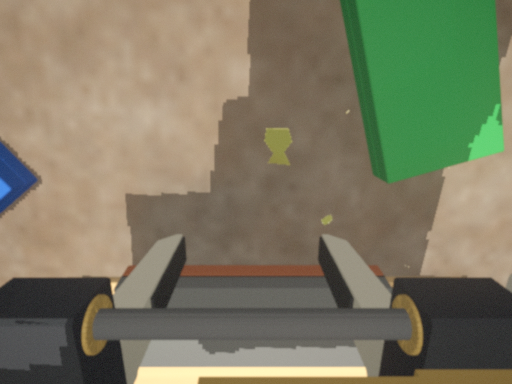

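move_arm(
  targets=[
    {"slide":[-0.3,0,-1.5],"turn":0,"jaw":80},
    {"slide":[-0.3,0,-1.5],"turn":0,"jaw":80},
    {"slide":[-0.3,0,-1.5],"turn":0,"jaw":80},
    {"slide":[-0.3,0,-1.5],"turn":0,"jaw":80},
  ],
)

```text
clock: 12.37
ee_pos: [0.4599, 0.0829, 0.0335]
ee_rot: [-0.004, -0.033, 0.999, -0.0]
ft_force: [-13.0, -0.8, -1.4]
opening: 0.859
```

```bash
python3 st.py k
```

```text
t 12.37 tcp [459.9  82.9  33.5] F [-13.   -0.8  -1.4] op 0.86
[[-0.998, -0.065, -0.008], [-0.065, 0.998, -0.001], [0.008, -0.0, -1.0]]
tcp h [-105.5  -16.6]
-45 [(-110, 0), (-104, 0), (-98, 29), (-92, 39), (-86, 39), (-80, 37), (-56, 32), (-50, 31), (-44, 30), (-38, 29), (-26, 17), (-20, 17), (-14, 17)]
10 [(-110, 0), (-104, 0), (-98, 29), (-92, 39), (-86, 39), (-56, 32), (-50, 31), (-44, 30), (-38, 29), (-26, 17), (-20, 17), (-14, 17)]
```

move_arm(
  targets=[
    {"slide":[0,0,-2],"turn":0,"jaw":80},
    {"slide":[0,0,-2],"turn":0,"jaw":80},
    {"slide":[0,0,-2],"turn":0,"jaw":80},
    {"slide":[0,0,-2],"turn":0,"jaw":80},
  ],
)

```text
clock: 12.75
ee_pos: [0.4608, 0.0829, 0.0419]
ee_rot: [-0.003, -0.033, 0.999, -0.0]
ft_force: [-8.8, -0.2, -0.0]
opening: 0.863
```

```bash
python3 st.py l
```

```text
t 12.75 tcp [460.8  82.9  41.9] F [-8.8 -0.2 -0. ] op 0.86
[[-0.998, -0.065, -0.006], [-0.065, 0.998, -0.001], [0.006, -0.0, -1.0]]
tcp h [-104.6  -16.6]
-45 [(-110, 0), (-104, 0), (-98, 32), (-92, 43), (-86, 45), (-80, 45), (-50, 33), (-44, 32), (-38, 29), (-26, 17), (-20, 17), (-14, 17), (-8, 17), (-2, 17)]
10 [(-110, 0), (-104, 0), (-98, 31), (-92, 43), (-86, 1), (-80, 45), (-50, 33), (-44, 31), (-38, 29), (-26, 17), (-20, 17), (-14, 17), (-8, 17), (-2, 17)]
```

move_arm(
  targets=[
    {"slide":[-1,0,-1],"turn":0,"jaw":80},
    {"slide":[-0.7,0,-1.2],"turn":0,"jaw":80},
    {"slide":[-0.7,0,-1.2],"turn":0,"jaw":80},
  ],
)

```text
clock: 13.05
ee_pos: [0.4618, 0.083, 0.0449]
ee_rot: [-0.005, -0.033, 0.999, -0.0]
ft_force: [-16.2, -2.2, 1.6]
opening: 0.862
```

```bash
python3 st.py m
```

```text
t 13.05 tcp [461.8  83.   44.9] F [-16.2  -2.2   1.6] op 0.86
[[-0.998, -0.065, -0.01], [-0.065, 0.998, -0.001], [0.01, -0.0, -1.0]]
tcp h [-103.6  -16.6]
-45 [(-110, 0), (-104, 0), (-98, 33), (-92, 44), (-86, 3), (-80, 47), (-44, 31), (-38, 30), (-26, 17), (-20, 17), (-14, 17), (-8, 17), (-2, 17), (4, 17)]
10 [(-110, 0), (-104, 0), (-98, 33), (-92, 44), (-86, 3), (-80, 47), (-44, 31), (-38, 30), (-32, 27), (-26, 17), (-20, 17), (-14, 17), (-8, 17), (-2, 17), (4, 17)]
```

View pics/m.png

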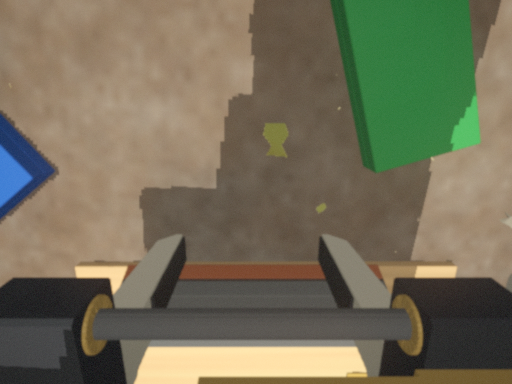

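```bash
cat > fine.py <<'E'
from hold import *
import sys
z=np.load('pics/%s.npz'%sys.argv[1]);P=z['P'];H=w2h(P);Z=P[...,2]*1000;d=z['d']
for col in(240,260):
    r=[(v,round(float(H[v,col,0]),1),round(float(Z[v,col]),1)) for v in range(245,310) if d[v,col]>0 and Z[v,col]<110]
    print(col,r[::2])
E
python3 fine.py m; python3 fine.py k;
```

```text
240 [(245, -92.1, -0.6), (247, -90.5, -0.7), (249, -88.6, -1.5), (251, -87.5, -0.5), (253, -85.8, -0.9), (255, -84.3, -0.6), (257, -82.5, -1.1), (259, -81.1, -0.7), (261, -80.8, 1.5), (263, -80.1, 3.1), (265, -95.6, 33.6), (267, -95.2, 35.3), (269, -93.2, 34.1), (271, -93.1, 36.2), (274, -92.4, 38.4), (276, -92.2, 40.3), (278, -91.4, 41.0), (280, -91.0, 42.5), (282, -89.7, 42.5), (284, -89.1, 43.5), (286, -89.7, 46.5), (288, -88.2, 46.1), (290, -88.5, 48.6), (292, -87.4, 48.7), (294, -87.7, 51.0), (296, -86.1, 50.6), (298, -84.5, 50.0), (300, -83.0, 49.7), (302, -81.5, 49.4), (304, -80.2, 49.5), (306, -76.8, 46.6)]
260 [(245, -91.8, -1.3), (247, -90.1, -1.5), (249, -89.4, 0.2), (251, -87.8, -0.0), (253, -86.2, -0.0), (255, -84.8, 0.3), (257, -83.0, -0.1), (259, -81.1, -0.7), (261, -80.5, 1.1), (263, -80.5, 4.0), (265, -94.8, 32.3), (267, -94.7, 34.4), (269, -93.5, 34.7), (271, -93.0, 36.1), (273, -91.9, 36.5), (275, -92.3, 39.2), (277, -92.3, 41.4), (279, -90.8, 41.2), (281, -90.8, 43.2), (283, -90.2, 44.2), (285, -89.5, 45.2), (288, -88.9, 47.3), (290, -88.5, 48.6), (292, -87.9, 49.
[... 729 characters left out ...]
3, -83.1, 38.6), (305, -82.6, 39.8), (307, -80.7, 39.0)]
260 [(245, -99.2, -0.9), (247, -98.1, -0.3), (249, -96.5, -0.6), (251, -95.1, -0.5), (253, -93.4, -0.8), (255, -92.2, -0.3), (257, -90.9, -0.0), (259, -89.2, -0.3), (261, -87.2, -1.2), (263, -86.5, 0.1), (265, -97.0, 21.6), (267, -96.3, 22.6), (269, -96.4, 25.2), (271, -95.7, 26.2), (273, -95.6, 28.2), (275, -94.8, 29.0), (277, -94.1, 30.1), (279, -94.5, 32.7), (281, -94.2, 34.3), (283, -92.7, 33.9), (285, -93.2, 36.6), (287, -92.8, 37.9), (289, -92.3, 39.2), (291, -92.7, 41.6), (293, -90.7, 40.5), (295, -89.5, 40.6), (297, -88.5, 40.9), (299, -86.4, 39.7), (301, -85.3, 39.9), (303, -82.9, 38.5), (305, -81.7, 38.5), (307, -80.1, 38.2)]
```

move_arm(
  targets=[
    {"slide":[0,0,-2],"turn":0,"jaw":80},
    {"slide":[-0.3,0,-2],"turn":0,"jaw":80},
    {"slide":[-0.4,0,-2],"turn":0,"jaw":80},
    {"slide":[-0.5,0,-2],"turn":0,"jaw":80},
    {"slide":[-0.5,0,-2],"turn":0,"jaw":80},
  ],
)

```text
clock: 13.52
ee_pos: [0.4652, 0.0832, 0.0555]
ee_rot: [-0.003, -0.033, 0.999, -0.0]
ft_force: [-8.8, -1.2, 2.7]
opening: 0.865
```

```bash
python3 st.py n; python3 fine.py n
```

```text
t 13.52 tcp [465.2  83.2  55.5] F [-8.8 -1.2  2.7] op 0.86
[[-0.998, -0.065, -0.006], [-0.065, 0.998, -0.0], [0.006, -0.0, -1.0]]
tcp h [-100.2  -16.6]
-45 [(-110, 0), (-104, 0), (-98, 0), (-92, 45), (-86, 53), (-80, 8), (-74, 54), (-20, 17), (-14, 17), (-8, 17), (-2, 17), (4, 17), (10, 17), (16, 17)]
10 [(-110, 0), (-104, 0), (-98, 0), (-92, 45), (-86, 53), (-80, 8), (-74, 54), (-20, 18), (-14, 17), (-8, 17), (-2, 17), (4, 17), (10, 17), (16, 17)]
240 [(245, -83.9, 0.4), (247, -81.9, -0.4), (249, -80.7, 0.5), (251, -80.7, 3.7), (253, -80.6, 6.7), (255, -79.4, 7.3), (257, -78.0, 7.8), (259, -76.5, 8.0), (261, -74.8, 7.7), (263, -72.8, 7.2), (265, -91.0, 42.1), (267, -90.8, 44.2), (269, -89.9, 45.0), (271, -89.4, 46.4), (273, -88.1, 46.4), (275, -88.1, 48.6), (277, -87.7, 50.1), (279, -86.5, 50.3), (281, -85.9, 51.4), (283, -85.0, 52.1), (285, -84.6, 53.5), (287, -83.0, 53.0), (289, -83.1, 55.2), (291, -82.5, 56.2), (293, -81.7, 57.0), (295, -81.2, 58.1), (297, -80.8, 59.4), (299, -80.0, 60.1), (301, -77.9, 58.9), (303, -75.7, 57.7), (305, -72.5, 55.2), (307, -70.0, 53.6)]
260 [(245, -82.6, -2.2), (247, -81.9, -0.2), (249, -80.2, -0.5), (251, -80.1, 2.7), (253, -80.1, 5.7), (255, -79.6, 7.9), (257, -77.6, 7.2), (259, -76.4, 7.8), (261, -74.3, 7.0), (263, -72.9, 7.4), (265, -91.4, 43.0), (267, -90.7, 44.1), (269, -90.0, 45.1), (271, -88.8, 45.4), (274, -88.5, 48.2), (276, -88.4, 50.2), (279, -86.6, 50.4), (281, -85.2, 50.3), (283, -85.5, 52.8), (285, -84.0, 52.5), (287, -84.1, 54.7), (289, -83.7, 56.0), (291, -82.1, 55.6), (293, -82.0, 57.4), (295, -80.9, 57.6), (297, -80.2, 58.5), (299, -80.2, 60.3), (301, -77.5, 58.4), (303, -76.0, 58.1), (305, -73.4, 56.4), (307, -70.1, 53.8)]
```

move_arm(
  targets=[
    {"slide":[-0.7,0,-2],"turn":0,"jaw":80},
    {"slide":[-0.8,0,-2],"turn":0,"jaw":80},
    {"slide":[-0.9,0,-2],"turn":0,"jaw":80},
    {"slide":[-0.9,0,-1.6],"turn":0,"jaw":80},
  ],
)

```text
clock: 13.9
ee_pos: [0.4694, 0.0835, 0.0634]
ee_rot: [-0.002, -0.033, 0.999, -0.0]
ft_force: [-8.3, -1.2, 2.9]
opening: 0.863
```

```bash
sed -i 's/(240,260)/(250,)/' fine.py; python3 st.py o; python3 fine.py o
```

```text
t 13.9 tcp [469.4  83.5  63.4] F [-8.3 -1.2  2.9] op 0.86
[[-0.998, -0.065, -0.003], [-0.065, 0.998, -0.0], [0.003, -0.0, -1.0]]
tcp h [-95.9 -16.6]
-45 [(-110, 0), (-104, 0), (-98, 0), (-92, 0), (-86, 53), (-80, 60), (-74, 62), (-68, 7), (-62, 56), (-8, 17), (-2, 17), (4, 17), (10, 17), (16, 17), (22, 17), (28, 17)]
10 [(-110, 0), (-104, 0), (-98, 0), (-92, 0), (-86, 53), (-80, 60), (-74, 62), (-68, 7), (-62, 56), (-8, 17), (-2, 17), (4, 17), (10, 17), (16, 17), (22, 17), (28, 17)]
250 [(245, -79.0, 7.5), (247, -77.9, 8.6), (249, -75.7, 7.3), (251, -74.2, 7.7), (253, -72.1, 6.8), (255, -70.4, 6.7), (257, -69.1, 7.3), (259, -67.2, 7.0), (261, -65.8, 7.5), (263, -64.4, 8.0), (265, -87.0, 50.8), (267, -85.7, 50.7), (269, -85.0, 51.9), (271, -84.3, 53.0), (273, -83.8, 54.4), (275, -83.0, 55.2), (277, -81.6, 55.2), (279, -81.5, 57.1), (281, -79.8, 56.6), (283, -80.0, 59.0), (285, -78.9, 59.3), (287, -78.3, 60.5), (289, -77.9, 61.9), (291, -76.9, 62.3), (293, -76.1, 63.1), (295, -75.9, 64.7), (297, -75.0, 65.2), (299, -73.5, 65.0), (301, -72.7, 65.7), (303, -70.2, 64.1), (306, -64.2, 58.7)]
```

move_arm(
  targets=[
    {"slide":[-1.2,0,-1.7],"turn":0,"jaw":80},
    {"slide":[-1.2,0,-1.5],"turn":0,"jaw":80},
    {"slide":[-1.2,0,-1.4],"turn":0,"jaw":80},
    {"slide":[-1.2,0,-1.2],"turn":0,"jaw":80},
  ],
)

```text
clock: 14.28
ee_pos: [0.474, 0.0838, 0.0693]
ee_rot: [-0.002, -0.033, 0.999, -0.0]
ft_force: [-10.8, -0.7, 6.6]
opening: 0.86
```

```bash
python3 st.py p; python3 fine.py p
```

```text
t 14.28 tcp [474.   83.8  69.3] F [-10.8  -0.7   6.6] op 0.86
[[-0.998, -0.065, -0.004], [-0.065, 0.998, -0.0], [0.004, -0.0, -1.0]]
tcp h [-91.3 -16.6]
-45 [(-110, 0), (-104, 0), (-98, 0), (-92, 0), (-86, 5), (-80, 60), (-74, 65), (-68, 8), (-62, 7), (-56, 52), (-50, 46), (-44, 44), (4, 17), (10, 17), (16, 17), (22, 17), (28, 17), (34, 17), (40, 18)]
10 [(-110, 0), (-104, 0), (-98, 0), (-92, 0), (-86, 5), (-80, 60), (-74, 65), (-68, 9), (-62, 7), (-56, 56), (-50, 50), (-44, 44), (4, 17), (10, 17), (16, 17), (22, 17), (28, 17), (34, 17), (40, 18)]
250 [(245, -71.9, 8.1), (247, -70.2, 8.0), (249, -68.8, 8.7), (251, -67.0, 8.4), (253, -64.8, 7.4), (255, -62.9, 7.1), (257, -61.7, 8.0), (259, -59.8, 7.6), (261, -58.4, 8.2), (263, -56.5, 7.9), (265, -82.6, 57.0), (267, -81.7, 57.7), (269, -80.8, 58.5), (271, -79.8, 59.1), (273, -78.6, 59.3), (275, -78.2, 60.8), (277, -77.9, 62.5), (279, -76.2, 62.0), (281, -75.2, 62.5), (283, -74.2, 62.9), (285, -73.4, 63.8), (287, -72.9, 65.0), (289, -72.2, 66.0), (291, -71.0, 66.3), (293, -70.3, 67.2), (295, -70.1, 68.8), (297, -68.1, 67.9), (299, -67.6, 69.0), (301, -67.9, 71.2), (303, -64.3, 68.2), (305, -54.8, 57.2), (307, -44.4, 45.3)]
```

move_arm(
  targets=[
    {"slide":[-1.2,0,-1.5],"turn":0,"jaw":80},
    {"slide":[-1.2,0,-1.4],"turn":0,"jaw":80},
    {"slide":[-1.2,0,-1.3],"turn":0,"jaw":80},
    {"slide":[-1.2,0,-1.2],"turn":0,"jaw":80},
  ],
)

```text
clock: 14.67
ee_pos: [0.4796, 0.0842, 0.0749]
ee_rot: [-0.001, -0.033, 0.999, -0.0]
ft_force: [-6.1, -0.8, 4.1]
opening: 0.862
```

```bash
python3 st.py q; python3 fine.py q
```

```text
t 14.67 tcp [479.6  84.2  74.9] F [-6.1 -0.8  4.1] op 0.86
[[-0.998, -0.065, -0.002], [-0.065, 0.998, -0.0], [0.002, 0.0, -1.0]]
tcp h [-85.8 -16.6]
-45 [(-110, 0), (-104, 0), (-98, 0), (-92, 0), (-86, 0), (-80, 61), (-74, 65), (-68, 69), (-62, 72), (-56, 7), (-50, 7), (-20, 17), (-14, 17), (16, 17), (22, 17), (28, 17), (34, 17), (40, 24)]
10 [(-110, 0), (-104, 0), (-98, 0), (-92, 0), (-86, 0), (-80, 61), (-74, 65), (-68, 69), (-62, 72), (-56, 7), (-50, 7), (-20, 17), (-14, 16), (16, 17), (22, 17), (28, 17), (34, 17), (40, 24)]
250 [(245, -63.0, 7.2), (247, -61.0, 6.5), (249, -59.4, 6.9), (251, -58.5, 8.4), (253, -56.9, 8.7), (255, -54.9, 8.3), (257, -52.8, 7.6), (259, -50.6, 6.8), (261, -49.5, 8.2), (263, -47.5, 7.8), (265, -76.9, 62.3), (267, -75.8, 62.7), (269, -75.3, 64.2), (271, -74.4, 65.0), (273, -73.1, 65.0), (275, -72.4, 66.1), (277, -71.2, 66.4), (279, -70.0, 66.5), (281, -69.7, 68.1), (283, -67.6, 67.1), (285, -67.3, 68.7), (287, -65.9, 68.5), (289, -65.3, 69.7), (291, -65.2, 71.5), (293, -63.2, 70.5), (295, -62.3, 71.2), (297, -61.8, 72.4), (299, -61.1, 73.3), (301, -59.9, 73.6), (303, -58.5, 73.5), (305, -14.8, 16.6), (307, -14.2, 18.3)]
```

move_arm(
  targets=[
    {"slide":[-1.5,0,-1.2],"turn":0,"jaw":80},
    {"slide":[-1.5,0,-1],"turn":0,"jaw":80},
    {"slide":[-1.5,0,-1],"turn":0,"jaw":80},
    {"slide":[-1.5,0,-0.8],"turn":0,"jaw":80},
    {"slide":[-1.5,0,-0.6],"turn":0,"jaw":80},
  ],
)

```text
clock: 15.13
ee_pos: [0.4884, 0.0847, 0.0796]
ee_rot: [0.0, -0.033, 0.999, 0.0]
ft_force: [-1.8, -0.3, 1.8]
opening: 0.861
```

```bash
python3 st.py r; python3 fine.py r
```

```text
t 15.13 tcp [488.4  84.7  79.6] F [-1.8 -0.3  1.8] op 0.86
[[-0.998, -0.065, 0.001], [-0.065, 0.998, 0.0], [-0.001, 0.0, -1.0]]
tcp h [-76.9 -16.7]
-45 [(-110, 0), (-104, 0), (-98, 0), (-92, 0), (-86, 0), (-80, 7), (-74, 7), (-68, 69), (-62, 71), (-56, 74), (-50, 8), (-44, 7), (-8, 17), (-2, 17), (28, 17), (34, 17), (40, 25)]
10 [(-110, 0), (-104, 0), (-98, 0), (-92, 0), (-86, 0), (-80, 7), (-74, 7), (-68, 69), (-62, 71), (-56, 74), (-50, 14), (-44, 7), (-8, 17), (-2, 17), (28, 17), (34, 17), (40, 24)]
250 [(245, -51.5, 6.9), (247, -49.8, 7.0), (249, -48.3, 7.5), (251, -46.2, 7.0), (253, -44.4, 7.0), (255, -43.0, 7.8), (257, -48.3, 20.8), (259, -53.3, 33.1), (261, -57.2, 43.0), (263, -62.0, 54.0), (265, -64.2, 60.4), (267, -67.4, 68.4), (269, -66.9, 69.9), (271, -65.6, 69.9), (273, -64.1, 69.7), (275, -63.8, 71.4), (277, -62.9, 71.9), (279, -61.2, 71.5), (282, -60.0, 72.7), (284, -59.2, 73.5), (286, -57.5, 73.0), (288, -56.9, 74.2), (290, -55.3, 73.7), (292, -54.7, 74.9), (294, -53.3, 74.8), (296, -52.6, 75.7), (298, -51.3, 75.8), (300, -50.0, 76.0), (302, -49.1, 76.6), (304, -48.4, 77.5), (306, -2.2, 18.0)]
```

move_arm(
  targets=[
    {"slide":[-1,0,0],"turn":0,"jaw":80},
    {"slide":[-1,0,0],"turn":0,"jaw":80},
    {"slide":[-1,0,0],"turn":0,"jaw":80},
    {"slide":[-1,0,0],"turn":0,"jaw":80},
    {"slide":[-1,0,0],"turn":0,"jaw":80},
    {"slide":[-1,0,0],"turn":0,"jaw":80},
  ],
)

```text
clock: 15.68
ee_pos: [0.4941, 0.0851, 0.0794]
ee_rot: [0.0, -0.033, 0.999, 0.0]
ft_force: [-0.5, 0.8, 0.5]
opening: 0.859
```

```bash
python3 st.py s; python3 fine.py s
```

```text
t 15.68 tcp [494.1  85.1  79.4] F [-0.5  0.8  0.5] op 0.86
[[-0.998, -0.065, 0.0], [-0.065, 0.998, 0.0], [-0.0, -0.0, -1.0]]
tcp h [-71.2 -16.7]
-45 [(-110, 0), (-104, 0), (-98, 0), (-92, 0), (-86, 0), (-80, 7), (-74, 7), (-68, 7), (-62, 68), (-56, 50), (-50, 75), (-44, 77), (34, 17), (40, 24)]
10 [(-110, 0), (-104, 0), (-98, 0), (-92, 0), (-86, 0), (-80, 7), (-74, 7), (-68, 7), (-62, 69), (-56, 50), (-50, 75), (-44, 77), (34, 18), (40, 24)]
250 [(245, -46.5, 8.0), (247, -43.9, 6.4), (249, -42.8, 7.7), (251, -46.7, 18.7), (253, -49.2, 26.7), (255, -51.6, 34.3), (257, -52.8, 39.5), (259, -54.7, 45.7), (261, -56.2, 51.1), (263, -57.3, 55.6), (265, -58.4, 60.1), (267, -60.5, 66.2), (269, -61.7, 70.4), (271, -61.5, 72.3), (273, -60.2, 72.4), (275, -60.0, 74.1), (277, -58.2, 73.3), (279, -57.3, 74.0), (281, -56.2, 74.5), (283, -54.9, 74.5), (285, -53.8, 74.8), (287, -52.5, 74.9), (289, -51.0, 74.5), (291, -50.3, 75.6), (293, -49.2, 75.9), (295, -48.4, 76.7), (297, -46.9, 76.5), (299, -45.2, 76.1), (301, -44.9, 77.5), (303, -42.9, 76.6), (305, -42.4, 77.8), (307, -41.4, 78.4)]
```

View pics/s.png

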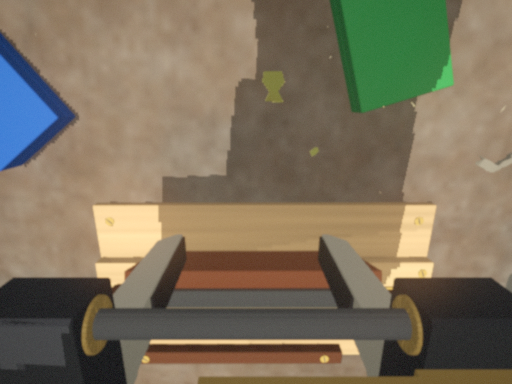

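The stone is standing against the step, tilted about 73 degrees (red face at rows 250-290), so stage 1 is met. Next I'll tip it over.

move_arm(
  targets=[
    {"slide":[-1.5,0,0],"turn":0,"jaw":80},
    {"slide":[-1.5,0,0],"turn":0,"jaw":80},
    {"slide":[-1.5,0,0],"turn":0,"jaw":80},
    {"slide":[-1.5,0,0],"turn":0,"jaw":80},
    {"slide":[-1.5,0,0],"turn":0,"jaw":80},
    {"slide":[-1.5,0,0],"turn":0,"jaw":80},
    {"slide":[-1.5,0,0],"turn":0,"jaw":80},
    {"slide":[-1.5,0,0],"turn":0,"jaw":80},
  ],
)

```text
clock: 16.4
ee_pos: [0.5061, 0.0859, 0.0794]
ee_rot: [0.0, -0.033, 0.999, 0.0]
ft_force: [-0.7, -0.1, 0.1]
opening: 0.86
```

```bash
python3 st.py t; python3 fine.py t
```

```text
t 16.4 tcp [506.1  85.9  79.4] F [-0.7 -0.1  0.1] op 0.86
[[-0.998, -0.065, 0.0], [-0.065, 0.998, 0.0], [-0.0, 0.0, -1.0]]
tcp h [-59.2 -16.7]
-45 [(-110, 0), (-104, 0), (-98, 0), (-92, 0), (-86, 0), (-80, 7), (-74, 7), (-68, 7), (-62, 7), (-56, 7), (-50, 55), (-44, 77), (-38, 77), (-32, 77), (40, 27)]
10 [(-110, 0), (-104, 0), (-98, 0), (-92, 0), (-86, 0), (-80, 7), (-74, 7), (-68, 7), (-62, 7), (-56, 7), (-50, 56), (-44, 77), (-38, 77), (-32, 77), (40, 27)]
250 [(245, -47.1, 33.7), (247, -47.9, 38.4), (249, -48.3, 42.2), (251, -48.2, 45.0), (253, -48.1, 47.5), (255, -48.6, 51.3), (257, -48.8, 54.4), (259, -48.5, 56.3), (261, -49.5, 60.6), (263, -49.6, 63.3), (265, -49.1, 64.9), (267, -49.6, 68.1), (269, -49.5, 70.1), (271, -50.1, 73.4), (273, -50.2, 75.7), (275, -49.5, 76.7), (277, -48.5, 77.1), (279, -46.8, 76.5), (281, -45.7, 76.8), (283, -44.8, 77.5), (285, -43.3, 77.1), (287, -42.0, 77.2), (289, -40.5, 76.9), (291, -39.2, 76.9), (293, -37.9, 77.0), (295, -36.5, 76.9), (297, -35.2, 77.0), (299, -33.7, 76.8), (301, -32.2, 76.6), (303, -32.3, 78.6), (305, -30.6, 78.1), (307, -29.1, 77.9)]
```

move_arm(
  targets=[
    {"slide":[-1.5,0,0],"turn":0,"jaw":80},
    {"slide":[-1.5,0,0],"turn":0,"jaw":80},
    {"slide":[-1.5,0,0],"turn":0,"jaw":80},
    {"slide":[-1.5,0,0],"turn":0,"jaw":80},
    {"slide":[-1.5,0,0],"turn":0,"jaw":80},
    {"slide":[-1.5,0,0],"turn":0,"jaw":80},
    {"slide":[-1.5,0,0],"turn":0,"jaw":80},
    {"slide":[-1.5,0,0],"turn":0,"jaw":80},
  ],
)

```text
clock: 17.12
ee_pos: [0.5181, 0.0867, 0.0795]
ee_rot: [0.0, -0.033, 0.999, 0.0]
ft_force: [-1.1, -0.2, 0.5]
opening: 0.861
```

```bash
python3 st.py u; python3 fine.py u
```

```text
t 17.12 tcp [518.1  86.7  79.5] F [-1.1 -0.2  0.5] op 0.86
[[-0.998, -0.065, 0.0], [-0.065, 0.998, 0.0], [-0.0, 0.0, -1.0]]
tcp h [-47.2 -16.7]
-45 [(-110, 0), (-104, 0), (-98, 0), (-92, 0), (-86, 0), (-80, 7), (-74, 7), (-68, 7), (-62, 7), (-56, 7), (-50, 22), (-44, 46), (-38, 74), (-32, 79), (-26, 78), (-20, 77)]
10 [(-110, 0), (-104, 0), (-98, 0), (-92, 0), (-86, 0), (-80, 7), (-74, 7), (-68, 7), (-62, 7), (-56, 7), (-50, 22), (-44, 46), (-38, 73), (-32, 79), (-26, 78), (-20, 77)]
250 [(245, -41.1, 45.9), (247, -40.3, 47.3), (249, -40.9, 51.3), (251, -40.2, 52.7), (253, -39.7, 54.4), (255, -39.7, 57.2), (257, -39.2, 58.8), (259, -38.5, 60.1), (261, -37.9, 61.3), (263, -37.7, 63.4), (265, -37.4, 65.4), (267, -36.7, 66.4), (269, -36.9, 69.2), (271, -36.4, 70.6), (273, -36.1, 72.2), (275, -35.2, 72.9), (277, -35.8, 76.0), (279, -34.8, 76.5), (281, -34.8, 78.5), (283, -34.6, 80.2), (285, -33.7, 80.8), (287, -31.8, 79.9), (289, -30.5, 79.8), (291, -29.1, 79.7), (293, -26.8, 78.3), (295, -25.8, 78.8), (297, -23.9, 78.0), (299, -23.5, 79.3), (301, -21.0, 77.7), (303, -19.2, 77.2), (305, -17.4, 76.6), (307, -16.0, 76.5)]
```

View pics/u.png

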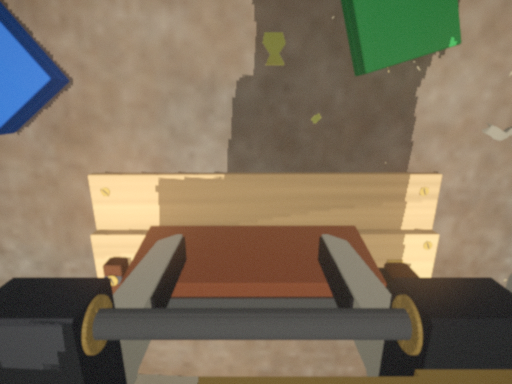

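move_arm(
  targets=[
    {"slide":[-1.5,0,0],"turn":0,"jaw":80},
    {"slide":[-1.5,0,0],"turn":0,"jaw":80},
    {"slide":[-1.5,0,0],"turn":0,"jaw":80},
    {"slide":[-1.5,0,0],"turn":0,"jaw":80},
    {"slide":[-1.5,0,0],"turn":0,"jaw":80},
    {"slide":[-1.5,0,0],"turn":0,"jaw":80},
    {"slide":[0,0,0],"turn":0,"jaw":80},
    {"slide":[0,0,0],"turn":0,"jaw":80},
  ],
)

```text
clock: 17.83
ee_pos: [0.5269, 0.0872, 0.0794]
ee_rot: [0.0, -0.033, 0.999, 0.0]
ft_force: [0.0, -0.1, 0.4]
opening: 0.863
```

```bash
python3 st.py v; python3 fine.py v
```

```text
t 17.83 tcp [526.9  87.2  79.4] F [ 0.  -0.1  0.4] op 0.86
[[-0.998, -0.065, 0.0], [-0.065, 0.998, 0.0], [-0.0, 0.0, -1.0]]
tcp h [-38.3 -16.8]
-45 [(-110, 0), (-104, 0), (-98, 0), (-92, 0), (-86, 0), (-80, 7), (-74, 7), (-68, 7), (-62, 7), (-56, 7), (-50, 7), (-44, 7), (-38, 16), (-32, 17), (-26, 29), (-20, 39), (-14, 39), (-8, 39), (-2, 39), (4, 39), (10, 39), (16, 39)]
10 [(-110, 0), (-104, 0), (-98, 0), (-92, 0), (-86, 0), (-80, 7), (-74, 7), (-68, 7), (-62, 7), (-56, 7), (-50, 7), (-44, 7), (-38, 16), (-32, 17), (-26, 28), (-20, 39), (-14, 39), (-8, 39), (-2, 39), (4, 39), (10, 39), (16, 39)]
250 [(245, -22.8, 26.7), (247, -21.8, 27.9), (249, -23.0, 33.4), (251, -23.1, 36.5), (253, -22.8, 39.0), (255, -21.7, 39.8), (257, -19.9, 39.3), (259, -19.1, 40.7), (261, -17.1, 39.8), (263, -15.6, 40.0), (265, -13.5, 39.1), (267, -12.8, 40.6), (269, -10.6, 39.5), (271, -9.5, 40.4), (273, -6.9, 38.6), (275, -5.7, 39.3), (277, -4.7, 40.2), (279, -2.6, 39.5), (281, -1.1, 39.7), (283, 0.7, 39.5), (285, 1.9, 40.1), (287, 4.1, 39.3), (289, 5.4, 39.8), (291, 7.1, 39.7), (293, 8.7, 39.8), (295, 11.4, 38.3), (297, 12.1, 39.7), (299, 14.2, 39.2), (301, 15.1, 40.2), (303, 17.4, 39.4), (305, 18.9, 39.7), (307, 21.5, 38.6)]
```

View pics/v.png

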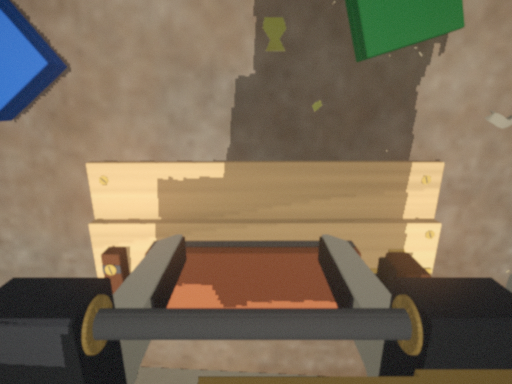

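move_arm(
  targets=[
    {"slide":[2,0,10],"turn":0,"jaw":80},
    {"slide":[0,0,10],"turn":0,"jaw":80},
    {"slide":[0,0,10],"turn":0,"jaw":80},
    {"slide":[0,0,6],"turn":0,"jaw":80},
    {"slide":[0,0,0],"turn":0,"jaw":80},
    {"slide":[-4,0,0],"turn":0,"jaw":80},
    {"slide":[-4,0,0],"turn":0,"jaw":80},
    {"slide":[-1,0,0],"turn":0,"jaw":80},
    {"slide":[-1,0,0],"turn":0,"jaw":80},
    {"slide":[-1,0,0],"turn":0,"jaw":80},
    {"slide":[-1,0,0],"turn":0,"jaw":80},
  ],
)

```text
clock: 18.8
ee_pos: [0.5366, 0.0879, 0.0436]
ee_rot: [-0.0, -0.033, 0.999, -0.0]
ft_force: [-2.9, 0.5, 3.9]
opening: 0.857
```

move_arm(
  targets=[
    {"slide":[-0.7,0,0],"turn":0,"jaw":80},
    {"slide":[-0.7,0,0],"turn":0,"jaw":80},
    {"slide":[-0.7,0,0],"turn":0,"jaw":80},
  ],
)

```text
clock: 19.05
ee_pos: [0.5369, 0.0879, 0.0432]
ee_rot: [-0.003, -0.033, 0.999, -0.0]
ft_force: [-14.9, -1.6, 11.3]
opening: 0.865
```

move_arm(
  targets=[
    {"slide":[4,0,0],"turn":0,"jaw":80},
    {"slide":[6,0,-6],"turn":0,"jaw":80},
    {"slide":[0,0,-25],"turn":0,"jaw":60},
    {"slide":[0,0,-30],"turn":0,"jaw":20},
    {"slide":[0,20,-20],"turn":0,"jaw":0},
    {"slide":[-10,25,-20],"turn":0,"jaw":0},
    {"slide":[-10,25,-20],"turn":0,"jaw":0},
    {"slide":[-10,25,-20],"turn":0,"jaw":0},
    {"slide":[-10,25,-20],"turn":0,"jaw":0},
    {"slide":[-7,29,0],"turn":0,"jaw":0},
    {"slide":[0,0,0],"turn":0,"jaw":0},
    {"slide":[0,0,0],"turn":0,"jaw":0},
  ],
)

```text
clock: 20.05
ee_pos: [0.5661, 0.2402, 0.2048]
ee_rot: [0.001, -0.034, 0.999, 0.0]
ft_force: [0.4, -0.8, -0.4]
opening: 0.192
```

```bash
python3 - <<'E'
from meas import *
s,c,i,d,P=meas('w',40,(-40,42))
E
```

```text
t 20.05 tcp [566.1 240.2 204.8] F [ 0.4 -0.8 -0.4] op 0.19
[[-0.998, -0.067, 0.001], [-0.067, 0.998, 0.0], [-0.001, 0.0, -1.0]]
tcp h [ 11.2 133.1]
stone 7764 [[-19.4, -91.1], [9.2, -16.1], [40.2, 79.6]] ((10.439811706542969, -5.196685791015625), (60.23151779174805, 174.82054138183594), 0.02928902767598629)
jaw y [ 23.73382788 101.58096102]
stop y [-126.16224557 -112.47738789]
ledge x [-79.90742483 -36.37153974]
```

View pics/w.png

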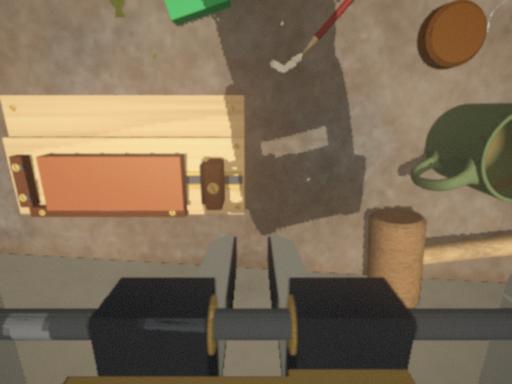

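move_arm(
  targets=[
    {"slide":[0,0,20],"turn":0,"jaw":0},
    {"slide":[0,0,25],"turn":0,"jaw":0},
    {"slide":[0,0,25],"turn":0,"jaw":0},
    {"slide":[0,0,25],"turn":0,"jaw":0},
    {"slide":[0,0,25],"turn":0,"jaw":0},
    {"slide":[0,0,20],"turn":0,"jaw":0},
    {"slide":[0,0,15],"turn":0,"jaw":0},
    {"slide":[0,0,7],"turn":0,"jaw":0},
    {"slide":[0,0,0],"turn":0,"jaw":0},
    {"slide":[0,-5,0],"turn":0,"jaw":0},
    {"slide":[0,-4,0],"turn":0,"jaw":0},
  ],
)

```text
clock: 21.02
ee_pos: [0.5673, 0.2296, 0.0436]
ee_rot: [0.001, -0.033, 0.999, 0.0]
ft_force: [0.1, 0.3, -0.3]
opening: 0.003
```

```bash
python3 - <<'E'
from meas import *
s,c,i,d,P=look('x','scene');save('x2',cv2.resize(i[110:230,205:365],None,fx=5,fy=5,interpolation=cv2.INTER_CUBIC));print(w2h(s['ee_pos']),s['opening'])
E
```

```text
t 21.02 tcp [567.3 229.6  43.6] F [ 0.1  0.3 -0.3] op 0.0
[[-0.998, -0.065, 0.002], [-0.065, 0.998, 0.0], [-0.002, 0.0, -1.0]]
[ 11.71432538 122.53243123] 0.003000105162456293
```

View pics/x2.png

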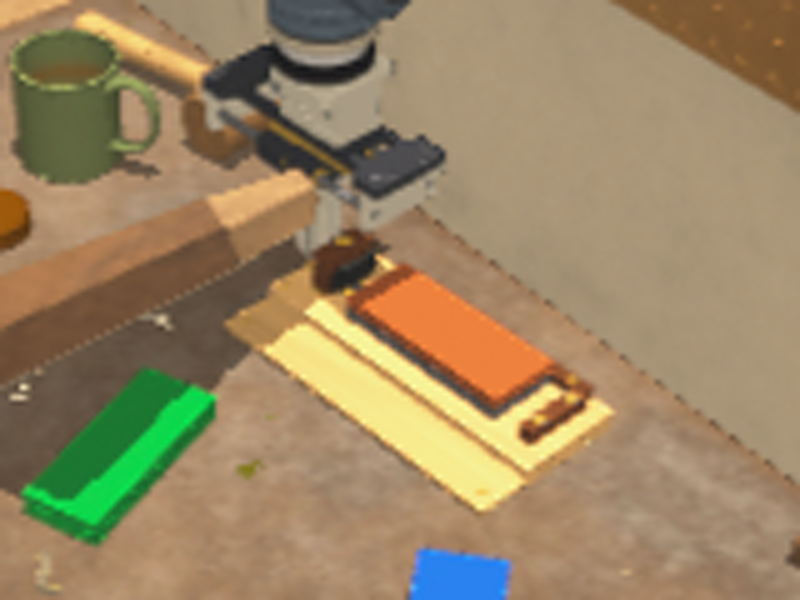

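move_arm(
  targets=[
    {"slide":[0,-2,0],"turn":0,"jaw":0},
    {"slide":[0,-2,0],"turn":0,"jaw":0},
    {"slide":[0,-2,0],"turn":0,"jaw":0},
    {"slide":[0,-2,0],"turn":0,"jaw":0},
    {"slide":[0,-2,0],"turn":0,"jaw":0},
  ],
)

```text
clock: 21.48
ee_pos: [0.5676, 0.2212, 0.0431]
ee_rot: [0.001, -0.033, 0.999, 0.001]
ft_force: [-1.1, 7.7, 2.0]
opening: 0.005
```

move_arm(
  targets=[
    {"slide":[0,-2,0],"turn":0,"jaw":0},
    {"slide":[0,-2,0],"turn":0,"jaw":0},
    {"slide":[0,-2,0],"turn":0,"jaw":0},
    {"slide":[0,-2,0],"turn":0,"jaw":0},
    {"slide":[0,-2,0],"turn":0,"jaw":0},
    {"slide":[0,-2,0],"turn":0,"jaw":0},
    {"slide":[0,-2,0],"turn":0,"jaw":0},
    {"slide":[0,-2,0],"turn":0,"jaw":0},
    {"slide":[0,-2,0],"turn":0,"jaw":0},
    {"slide":[0,-2,0],"turn":0,"jaw":0},
  ],
)

```text
clock: 22.32
ee_pos: [0.5689, 0.2016, 0.0431]
ee_rot: [0.001, -0.033, 0.999, 0.001]
ft_force: [-0.7, 10.3, 2.0]
opening: 0.01
```

move_arm(
  targets=[
    {"slide":[0,-1.5,0],"turn":0,"jaw":0},
    {"slide":[0,-1.5,0],"turn":0,"jaw":0},
    {"slide":[0,-1.5,0],"turn":0,"jaw":0},
    {"slide":[0,-1.5,0],"turn":0,"jaw":0},
    {"slide":[0,-1.5,0],"turn":0,"jaw":0},
    {"slide":[0,-1.5,0],"turn":0,"jaw":0},
  ],
)

```text
clock: 22.82
ee_pos: [0.5696, 0.1927, 0.0431]
ee_rot: [0.001, -0.033, 0.999, 0.001]
ft_force: [-1.7, 10.6, 2.2]
opening: 0.009
```

move_arm(
  targets=[
    {"slide":[0,-1,0],"turn":0,"jaw":0},
    {"slide":[0,-1,0],"turn":0,"jaw":0},
    {"slide":[0,-1,0],"turn":0,"jaw":0},
    {"slide":[0,-1,0],"turn":0,"jaw":0},
  ],
)

```text
clock: 23.15
ee_pos: [0.5698, 0.1887, 0.0431]
ee_rot: [0.001, -0.033, 0.999, 0.001]
ft_force: [-1.3, 10.6, 2.7]
opening: 0.005
```

move_arm(
  targets=[
    {"slide":[0,-1,0],"turn":0,"jaw":0},
    {"slide":[0,-1,0],"turn":0,"jaw":0},
    {"slide":[0,-1,0],"turn":0,"jaw":0},
    {"slide":[0,-1,0],"turn":0,"jaw":0},
  ],
)

```text
clock: 23.48
ee_pos: [0.5701, 0.1847, 0.0431]
ee_rot: [0.001, -0.033, 0.999, 0.001]
ft_force: [-2.1, 9.9, 2.8]
opening: 0.004
```

move_arm(
  targets=[
    {"slide":[0,-1,0],"turn":0,"jaw":0},
    {"slide":[0,-1,0],"turn":0,"jaw":0},
    {"slide":[0,-0.7,0],"turn":0,"jaw":0},
  ],
)

```text
clock: 23.73
ee_pos: [0.5702, 0.1822, 0.0431]
ee_rot: [0.001, -0.032, 0.999, 0.001]
ft_force: [-1.0, 14.2, 2.1]
opening: 0.004
```

move_arm(
  targets=[
    {"slide":[0,-0.5,0],"turn":0,"jaw":0},
    {"slide":[0,-0.5,0],"turn":0,"jaw":0},
    {"slide":[0,-0.5,0],"turn":0,"jaw":0},
  ],
)

```text
clock: 23.98
ee_pos: [0.5703, 0.1812, 0.0431]
ee_rot: [0.001, -0.033, 0.999, 0.002]
ft_force: [-1.7, 16.1, 1.2]
opening: 0.005
```

move_arm(
  targets=[
    {"slide":[0,-0.5,0],"turn":0,"jaw":0},
    {"slide":[0,-0.5,0],"turn":0,"jaw":0},
    {"slide":[0,-0.3,0],"turn":0,"jaw":0},
  ],
)

```text
clock: 24.23
ee_pos: [0.5703, 0.1803, 0.0431]
ee_rot: [0.001, -0.033, 0.999, 0.002]
ft_force: [-2.4, 19.5, 2.1]
opening: 0.003
```

move_arm(
  targets=[
    {"slide":[0,2,0],"turn":0,"jaw":0},
    {"slide":[0,5,0],"turn":0,"jaw":0},
    {"slide":[0,10,0],"turn":0,"jaw":0},
    {"slide":[0,10,-10],"turn":0,"jaw":0},
    {"slide":[0,0,-30],"turn":0,"jaw":0},
    {"slide":[0,0,-35],"turn":0,"jaw":0},
    {"slide":[0,0,-35],"turn":0,"jaw":0},
    {"slide":[15,-20,-35],"turn":0,"jaw":0},
    {"slide":[20,-25,-25],"turn":0,"jaw":0},
    {"slide":[20,-25,0],"turn":0,"jaw":0},
    {"slide":[10,-25,0],"turn":0,"jaw":0},
    {"slide":[0,0,0],"turn":0,"jaw":0},
  ],
)

```text
clock: 25.23
ee_pos: [0.5087, 0.104, 0.2127]
ee_rot: [0.0, -0.032, 0.999, -0.0]
ft_force: [0.1, -0.2, 0.9]
opening: 0.008
```

```bash
python3 - <<'E'
from meas import *
s,c,i,d,P=meas('y',40,(-40,44))
H=w2h(P);Z=P[...,2]*1000;I=i.astype(int)
m=(abs(Z-39.7)<2.5)&(H[...,0]>-35)&(H[...,0]<45)&(I[...,0]-I[...,2]>30)&(H[...,1]<43)&(H[...,1]>-113)
m=cv2.morphologyEx(m.astype(np.uint8),cv2.MORPH_OPEN,np.ones((3,3)))>0
print(m.sum(),np.percentile(H[m],[.5,50,99.5],axis=0).round(1).tolist(),cv2.minAreaRect(H[m].astype(np.float32)),np.median(Z[m]))
r=(abs(Z-28)<3)&(H[...,0]>36)&(H[...,0]<56)&(H[...,1]<50)&(H[...,1]>-90);print('rail x',np.percentile(H[r][:,0],[2,98]))
j=(Z>45)&(Z<58)&(H[...,0]>-20)&(H[...,0]<40)&(H[...,1]>30)&(H[...,1]<100);print('jaw top',np.percentile(H[j],[2,98],axis=0))
o=ortho(i,c,.040,.5,.63,-.06,.2,3);save('y_o',o)
E
```

```text
t 25.23 tcp [508.7 104.  212.7] F [ 0.1 -0.2  0.9] op 0.01
[[-0.998, -0.064, 0.001], [-0.064, 0.998, -0.001], [-0.001, -0.001, -1.0]]
tcp h [-55.3   1.2]
stone 4834 [[-19.8, -112.3], [1.9, -53.6], [39.0, 38.6]] ((9.804428100585938, -36.37580871582031), (59.808433532714844, 153.36839294433594), 0.021625740453600883)
jaw y [24.97324238 57.25095222]
stop y [-126.52241289 -115.82132078]
ledge x [-79.96661464 -36.35427532]
4809 [[-19.8, -112.1], [1.9, -53.7], [39.0, 37.7]] ((9.804656982421875, -36.980384826660156), (59.808433532714844, 151.79408264160156), 0.021625740453600883) 39.43662768573009
rail x [41.64581864 51.95303985]
jaw top [[-14.42177731  40.14252091]
 [ 33.36966994  57.45410881]]
```

View pics/y.png

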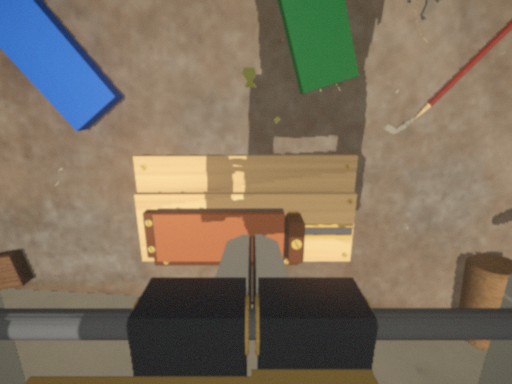

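View pics/y_o.png

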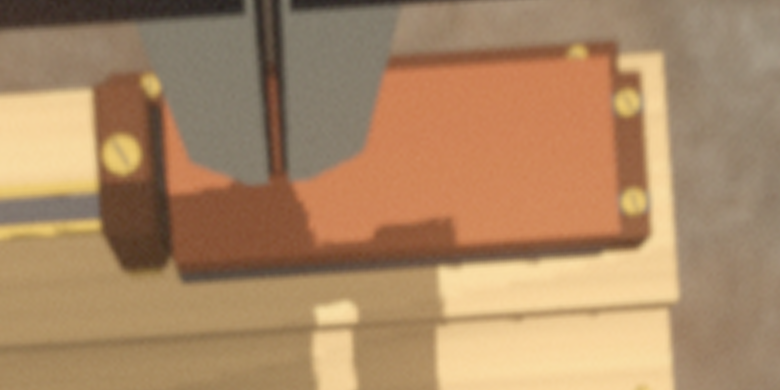

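```bash
python3 - <<'E'
from h import *
print(observe()['clock'],finish_job())
E
```

```text
the job is handed in; nothing more can be done
25.2833 None
```

The stone is turned red-brown side up, pushed back against the rear rail and nipped between the jaw and the end stop. I handed the job in at 25.3 s of the 72 s allowed; `finish_job()` reported no verdict.

**How it went**
- I gripped the stone across its width, moved it about 22 mm along the ledge to mid-gap and set it against the step.
- Two fingertips then raised its near edge in small steps until it stood at 68–73 degrees. I held it there for over 0.5 s before tipping it onto the bed.
- Both fingers pushed it back against the rail. The closed fingers then slid the jaw in until the push force climbed from about 10 N to 19.5 N as the stone met the end stop.
- The highest single-axis wrist force reading after a move was 19.5 N, against the 35 N limit.

**Last checks, with the arm clear**
- **Position:** the stone's centre measured x 9.8 mm, y -37 mm in the holder frame, with its top at z 39.4 mm. All three are inside the required ranges.
- **Squareness:** it is square to the rail within about 0.1 degree.
- **Contact:** the picture shows its ends touching the jaw facing and the end stop.

**Not confirmed**
- **Rubber squeeze:** I did not measure it directly. From the push force I estimate 3 to 4 mm while pushing and about 2.5 mm after letting go, against the 1.4 mm needed.
- **Jaw travel:** the fingers' end position gave about 54 mm; I expected about 52 mm from where the stone ended up. I put the difference down to calibration error.
- **Bystanders:** the arm stayed clear of the mug, chisel, mallet and wax cake, but I did not re-measure where they lie.
- **An early unexpected load:** while centring, the gripper read about 15 N upward and 10 N back, probably a fingertip on the bed. I raised it 2 mm and the load cleared.

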